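Clear the plate, then hold the dial gauge on the mark

ROBOT

A 6-joint arm with a two-finger parallel gripper is mounted at the origin on the work surface. World frame = base frame: x ahead of the robot, y to its left, z up, the work surface at z = 0. Lengths are in m, angles in rad, forces in N, time in s.
With the tool pointing down it reaches from about 0.35 to 0.95 m from the base axis. Payload 17.4 kg.
Tool frame: the origin (TCP) lies midway between the tips of the shut fingers; the grasp point (between the pads) lies 19 mm behind it (robot.grasp_offset is the distance from the TCP to the grasp point, in m); z points along the fingers, y is the line along which they close (so a half turn about z gives the same grasp; the last joint's range is limited). The gripper opens to 93 mm and grips with 3 to 60 N. Pads are 15 mm wide; open, the fingers measure 128 mm over their backs; the gripper's body (75 mm by 188 mm) begins 65 mm behind the grasp point.
Start: joints at [1.148, 0.116, 1.442, -0, 1.584, -0.038], TCP at [0.253, 0.626, 0.184] pointing down, gripper open.
Joint ranges: [-2.83, 2.83], [-0.83, 2.19], [0.07, 2.5], [-1.14, 4.28], [0.01, 3], [-2.97, 2.97]. Speed limits (rad/s): [1.89, 1.89, 2.22, 3.14, 3.14, 3.14].

INTERFACE

Orientations are given as a unit quaternion [x, y, z, w].
In Python, from rig import monitor, optics, workorder, nets, robot gives the robot as it stands.
- The arm moves only by the tool step_arm, never from a script. Its argument "series" is one flat list of numbers, 7 for each row, row after row: the shift along the tool's x, y, z normalised to -1 to 1, where 1 is 0.02 m, then the turn, a rotation vector about the tool's x, y, z normalised to -1 to 1, where 1 is 5 degrees, then the opening, from -1 (shut) to 1 (fully open). In form: [tx, ty, tz, wx, wy, wz, claw, tx, ty, tz, wx, wy, wz, claw, ...]. A call has exactly 5 rows; each row shifts and turns the commanded pose from where the row before left it, along the tool's axes as they then stand; what a row does not reach is not made up. A row lasts 1/12 s, in which the tool goes at most 41.7 mm and 7.16 degrees, less where a joint would pass 70% of its speed; a pose out of reach is approached as far as the arm can. A call with a number of a shift or a turn outside -1 to 1 is refused whole. A call with a gripper value outside its range is refused whole. The fingers move at their own pace and stop on an object; the grip force is fixed at half the most. Time passes only in rows, so rows that do not move let the fingers close, or fill a call up. It gives the time, the measured TCP pose, the force, the opening and the grip force at its end, in the units of the state.
- monitor.observe(): the state, without advancing time (a new reading comes with each control period).
- optics.read_camera(name): name is "side" or "top" or "wrist"; returns the picture (384x512x3 uint8, blue, green, red); there is no depth.
- optics.calibration(name): a dict with "mtx" (3x3 intrinsics, pixels), "world_from_camera" (4x4, takes a point from camera to world coordinates). Camera axes: x right, y down, z forward; pixel columns grow to the right and rows downward; lengths in m; the calibration is good to about 2 mm. A picture is of the moment at which its call begins: read the wrist's pose just before it. calibration takes no time and is no camera call; for the wrist camera it gives the pose at the moment of the call.
- workorder.hand_in(): hands the job in; it is judged then, once.
Trained networks look in the newest picture that a camera, given by its name, has taken for a name from the list of things; names that differ only in an ending like _2 or _b are one class to them, and where a whole thing is asked for, a point or a joint stands for the part that bears it (a point fixed in the world has none). Each returns a list of dicts, best first, with "score" (0 to 1); they miss things now and then, are a little off and sometimes report something else, mostly with a low value. They report only what shows in the picture. A call takes as long as a camera call. They do not tell look-alikes from the thing itself.
- nets.boxes_of(camera, name): "box" ([left, top, right, bottom] in pixels, round what is visible of it).
The state is a dict: "time_s": time; "joint_positions": joint angles; "dq": joint speeds; "joint_efforts": joint torques, N m; "tcp_pos": TCP position; "ee_rot": TCP orientation; "wrist_force": force on the tool from outside, world axes, zero at the start; "torque": the same for the moment, N m; "finger_gap": finger opening in m; "finger_force": force on a finger pad.
Only numpy, scipy, OpenCV 4.12 (cv2) and the standard library are available. Lean on these libraries where they do the work, as an engineer would, in place of code of your own. Each camera call takes 0.05 s, during which the arm holds its last target. There are 200 camera calls.

TASK

Sweep the three brass offcuts off the tilted plate in the vise with the scraper block, not with the fingers or the gauge, and set the block down standing on the bench. Then take the dial gauge out of its stand and gently press its tip on the ringed cross of the plate, square to the plate's face, with the plunger about half-way in: finish like that, still holding the gauge there. Leave the jar, the hammer and the loupe alone.

Things in the scene. Friction and masses are not known exactly. Their poses are not given: they have to be found in the camera images.
- plate: Aluminium plate 140 (x) x 120 (y) x 10 mm, fixed in a grey-footed ball vise; nothing stands above its face or outside its outline. Origin: centre of its upper face, 85 mm above the bench. z: the face's normal, always 15 degrees from vertical, leaning to the low edge (x = -70 mm, 67 mm above the bench), which roughly faces the robot. x runs up the slope, y level along the edges.
- mark: The marked spot: a ring of 16 mm diameter with a cross of 26 mm through it, dark lines on the plate's face. Origin: centre of the cross, on the face; axes parallel to the plate's (z is the face's normal). It is midway between high and low edge, up to 36 mm from the plate's centre along y.
- offcut_bar: Loose brass offcut, bar 12 x 22 x 9 mm high, 14 g. Origin: centre of its underside. The three offcuts lie on the plate, all of them between 50 mm below and 26 mm above its centre along the plate's x and within 43 mm of it along y; friction keeps them from sliding down by themselves.
- offcut_disc: Loose brass offcut, disc of 18 mm diameter, 8 mm high, 14 g, lying on the plate. Origin: centre of its underside.
- offcut_angle: Loose brass offcut, an L-shaped piece 16 x 16 mm, 5 mm thick with a 12 mm high rib along one side, 14 g, lying on the plate. Origin: centre of its underside.
- scraper: Scraper block, 0.2 to 0.4 kg, standing on the bench: steel foot 28 (x) x 100 (y) x 20 mm high, on it a dark wooden handle 24 (x) x 64 (y) mm, from 20 to 62 mm above the underside. Origin: centre of the underside, z up. Grip the handle across its 24 mm (along x) from above.
- stand: Fixed light wooden block 75 x 75 x 65 mm high with an upright through hole of 19 mm in its middle, in which the gauge hangs. Origin: centre of its underside.
- gauge: Dial gauge, 0.18 kg, upright in the stand. Round case, 54 mm diameter, 26 mm thick, its flat faces across x (pale dial at +x), centre 33 mm above the origin; below it a shoulder 26 x 32 x 10 mm resting on the stand. Origin: centre of the shoulder underside, z up. Below: 12 mm stem 30 mm long, then the plunger. Grip the case across its faces (along x) from above; lift 60 mm to clear the stand.
- tip (a point): The end of the gauge's plunger (6 mm thick, round-ended), on the gauge's axis, 55 mm below the gauge's origin when free.
- plunger (a joint): How far the gauge's plunger is pushed in, in m: 0 free, 0.010 at its stop. Spring: 1.2 N to start moving, then 0.6 N per mm (4.2 N half-way, 7.2 N at the stop).
- jar: Bystander: amber glass jar, 56 mm diameter, 75 mm high. Origin: centre of underside.
- hammer: Bystander: small hammer 200 mm long lying on the bench. Origin under its middle.
- loupe: Bystander: black eye loupe, 38 mm diameter, 30 mm high. Origin: centre of underside.
Mind the look-alikes: they are no part of the job. Leave any green or turquoise look-alike of the scraper alone.

How it is judged:
By the outcome, as a careful person would: the job done as asked, in the order asked, and still so for the second after the job is handed in, while the arm keeps its last pose, push and grip.
It also fails if it takes over 61 s, if anything falls off the work surface, if the arm or the gripper's body presses on something with over 40 N, if the wrist force passes 120 N, or if a joint passes its speed limit or range.

## Working session

There is one attempt and no reset: what is moved stays moved. The work goes in short steps, Python scripts to look and compute and a tool call to move; the robot and the scene stay as the last step left them, time stands still between calls to the robot, and variables do not carry over. Pictures are saved under pics/ and viewed, at most 10 in all, crops included, and the job is handed in when it is done.

Besides the shell and the picture viewer there is one more tool, called after "Call:" in YAML: its name, and indented under it one key for each argument. step_arm: Moves the arm, as the interface text tells. Scaled input: -1 to 1 covers 0.02 m each way for a shift and 5 degrees each way for a turn. Its arguments: {"type":"object","properties":{"series":{"type":"array","items":{"type":"number"}}},"required":["series"]}

```bash
mkdir -p pics; ls; cat > h.py <<'E'
import numpy as np, cv2
from rig import monitor, optics, workorder, nets, robot
E
python3 - <<'E'
from h import *
s=monitor.observe(); print(s)
for c in ['side','top']:
    im=optics.read_camera(c); cv2.imwrite(f'pics/{c}0.png',im)
    k=optics.calibration(c); print(c,k['mtx'].tolist(),np.round(k['world_from_camera'],3).tolist())
    for n in ['plate','mark','offcut_bar','offcut_disc','offcut_angle','scraper','stand','gauge','jar','hammer','loupe']:
        print(n,[(np.round(b['box']).tolist(),round(b['score'],2)) for b in nets.boxes_of(c,n)][:3])
a=[cv2.imread(f'pics/{c}0.png') for c in ['top','side']]
E
```

```text
pics
{'time_s': 0.0, 'joint_positions': array([ 1.14820612e+00,  1.16480907e-01,  1.44228198e+00,  2.14017569e-06,
        1.58401521e+00, -3.78125894e-02]), 'dq': array([ 0.00049144,  0.00028982, -0.00044047, -0.00054888,  0.00052163,
        0.00048312]), 'joint_efforts': array([ 1.20819906e-03, -7.21279478e+01, -6.22568250e+01,  7.79674435e-02,
        2.41452159e-02, -7.71793816e-05]), 'tcp_pos': array([0.25327293, 0.62540366, 0.18299826]), 'ee_rot': array([ 1.91204128e-01,  9.81550116e-01, -5.76841981e-04, -1.36285264e-04]), 'wrist_force': array([ 0.35025343, -0.1010752 ,  0.48798716]), 'torque': array([ 0.03078492, -0.02728086, -0.00889988]), 'finger_force': 0.0, 'finger_gap': 0.0930031519961421}
side [[397.41245219100733, 0.0, 254.67770377407606], [0.0, 397.41245219100733, 194.03877199073185], [0.0, 0.0, 1.0]] [[0.71, -0.41, 0.573, 0.001], [-0.704, -0.424, 0.57, -0.557], [0.009, -0.808, -0.589, 0.699], [0.0, 0.0, 0.0, 1.0]]
plate [([224.0, 197.0, 292.0, 248.0], 0.7)]
mark []
offcut_bar [([266.0, 211.0, 273.0, 217.0], 0.36)]
offcut_disc [([251.0, 212.0, 258.0, 224.0], 0.6)]
off
[... 370 characters left out ...]
0, 256.0], 0.88)]
loupe [([300.0, 194.0, 308.0, 207.0], 0.69)]
top [[355.03094503343345, 0.0, 258.5165031259205], [0.0, 355.03094503343345, 186.5356309375136], [0.0, 0.0, 1.0]] [[-0.011, -0.995, 0.103, 0.518], [-1.0, 0.01, -0.004, 0.042], [0.003, -0.103, -0.995, 1.113], [0.0, 0.0, 0.0, 1.0]]
plate [([259.0, 185.0, 313.0, 246.0], 0.98)]
mark []
offcut_bar []
offcut_disc []
offcut_angle []
scraper [([157.0, 237.0, 179.0, 270.0], 0.96), ([183.0, 167.0, 208.0, 194.0], 0.88), ([163.0, 207.0, 198.0, 224.0], 0.81)]
stand []
gauge [([351.0, 210.0, 373.0, 222.0], 0.72)]
jar [([216.0, 127.0, 235.0, 149.0], 0.6)]
hammer [([319.0, 114.0, 344.0, 174.0], 0.81)]
loupe [([266.0, 142.0, 278.0, 153.0], 0.52)]
```

View pics/top0.png

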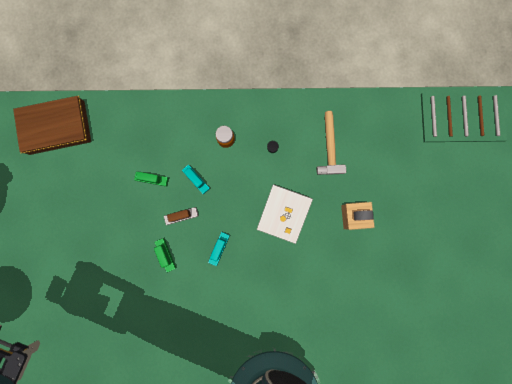

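View pics/side0.png

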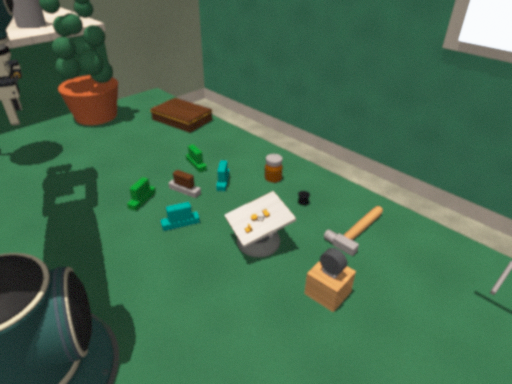

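```bash
cat >> h.py <<'E'
from scipy.spatial.transform import Rotation as R
def ray(c,px,K=None):
    k=K or optics.calibration(c); T=k['world_from_camera']
    d=T[:3,:3]@np.linalg.solve(k['mtx'],[px[0],px[1],1.]); return T[:3,3],d/np.linalg.norm(d)
def onz(c,px,z,K=None):
    o,d=ray(c,px,K); return o+d*(z-o[2])/d[2]
def tri(rays):
    A=np.zeros((3,3));b=np.zeros(3)
    for o,d in rays:
        P=np.eye(3)-np.outer(d,d);A+=P;b+=P@o
    x=np.linalg.solve(A,b); return x,[round(float(np.linalg.norm((np.eye(3)-np.outer(d,d))@(x-o)))*1e3,1) for o,d in rays]
def proj(c,P,K=None):
    k=K or optics.calibration(c); q=k['mtx']@(np.linalg.inv(k['world_from_camera'])@np.append(P,1))[:3]; return q[:2]/q[2]
def plan(p1,R1,claw,n=None,p0=None,R0=None,vmax=.95):
    """rows from the present pose to (p1,R1); prints the numbers"""
    s=monitor.observe()
    p0=s['tcp_pos'] if p0 is None else np.array(p0); R0=R.from_quat(s['ee_rot']) if R0 is None else R0
    rv=(R0.inv()*R1).as_rotvec(); p1=np.array(p1)
    m=int(np.ceil(max(np.linalg.norm(p1-p0)/.02/vmax,np.degrees(np.linalg.norm(rv))/5/vmax,1))); n=n or m
    assert n>=m,m
    for i in range(n):
        Ri=R0*R.from_rotvec(rv*i/n); t=Ri.inv().apply((p1-p0)/n)/.02; w=np.degrees(rv/n)/5
        print(*[f'{v:.3f}'.rstrip('0').rstrip('.') for v in [*t,*w,claw]],sep=',')
        if i%5==4: print()
    print('rows',n)
def down(yaw): # fingers close along world direction yaw (tool y), tool z down
    y=np.array([np.cos(yaw),np.sin(yaw),0]); z=np.array([0,0,-1.]); return R.from_matrix(np.column_stack([np.cross(y,z),y,z]))
E
python3 - <<'E'
from h import *
s=monitor.observe(); k=optics.calibration('wrist'); T=np.eye(4);T[:3,:3]=R.from_quat(s['ee_rot']).as_matrix();T[:3,3]=s['tcp_pos']
print(k['mtx'].tolist(),np.round(np.linalg.inv(T)@k['world_from_camera'],3).tolist()); print(np.round(T,3).tolist(),robot.grasp_offset)
print('scr',onz('top',(181,216),.04),onz('side',(185,183),.04))
print('plate',onz('top',(285,214),.085),onz('side',(260,219),.085))
print('stand',onz('top',(360,215),.07),onz('side',(330,283),.065), 'stand top tri',)
print('gauge',tri([ray('top',(362,216)),ray('side',(335,263))]))
for n,p in dict(gt=(219,249),ct=(196,179),g1=(164,255),g2=(151,178),jar=(225,135),loupe=(272,147),ham=(332,150)).items(): print(n,onz('top',p,.04))
print('rotate'); [print(np.degrees(y)) for y in []]
E
```

```text
[[271.22060935341227, 0.0, 250.8511888266867], [0.0, 271.22060935341227, 188.96867456914242], [0.0, 0.0, 1.0]] [[-0.001, -0.955, -0.297, 0.083], [1.0, -0.001, 0.0, 0.001], [-0.0, -0.297, 0.955, -0.2], [0.0, 0.0, 0.0, 1.0]]
[[-0.927, 0.375, 0.0, 0.253], [0.375, 0.927, -0.0, 0.626], [-0.0, -0.0, -1.0, 0.184], [0.0, 0.0, 0.0, 1.0]] 0.0188
scr [0.5418069  0.27217741 0.04      ] [0.53458951 0.26011079 0.04      ]
plate [ 0.54343118 -0.0377125   0.085     ] [ 0.53572138 -0.04514051  0.085     ]
stand [ 0.53858464 -0.25882167  0.07      ] [ 0.50961319 -0.27566424  0.065     ] stand top tri
gauge (array([ 0.53718018, -0.26040341,  0.09223522]), [3.0, 3.0])
gt [0.44244056 0.15768467 0.04      ]
ct [0.65363569 0.22787572 0.04      ]
g1 [0.42655185 0.32138988 0.04      ]
g2 [0.6580905  0.36481344 0.04      ]
jar [0.78949948 0.13950072 0.04      ]
loupe [ 0.75042678 -0.00495423  0.04      ]
ham [ 0.73923056 -0.1892745   0.04      ]
rotate
```

```bash
python3 - <<'E'
from h import *
plan([.54,.27,.2],down(np.radians(10)),1,25)
E
```

```text
-0.798,-0.444,-0.032,-0,0,0.464,1
-0.816,-0.411,-0.032,-0,0,0.464,1
-0.832,-0.378,-0.032,-0,0,0.464,1
-0.846,-0.344,-0.032,-0,0,0.464,1
-0.859,-0.31,-0.032,-0,0,0.464,1

-0.871,-0.275,-0.032,-0,0,0.464,1
-0.882,-0.239,-0.032,-0,0,0.464,1
-0.891,-0.203,-0.032,-0,0,0.464,1
-0.898,-0.167,-0.032,-0,0,0.464,1
-0.904,-0.131,-0.032,-0,0,0.464,1

-0.909,-0.094,-0.032,-0,0,0.464,1
-0.912,-0.057,-0.033,-0,0,0.464,1
-0.913,-0.02,-0.033,-0,0,0.464,1
-0.913,0.017,-0.033,-0,0,0.464,1
-0.912,0.054,-0.033,-0,0,0.464,1

-0.909,0.091,-0.033,-0,0,0.464,1
-0.905,0.127,-0.033,-0,0,0.464,1
-0.899,0.164,-0.033,-0,0,0.464,1
-0.891,0.2,-0.033,-0,0,0.464,1
-0.883,0.236,-0.033,-0,0,0.464,1

-0.872,0.271,-0.033,-0,0,0.464,1
-0.861,0.306,-0.033,-0,0,0.464,1
-0.847,0.341,-0.033,-0,0,0.464,1
-0.833,0.375,-0.033,-0,0,0.464,1
-0.817,0.408,-0.033,-0,0,0.464,1

rows 25
```

Call:
step_arm:
  series: [-0.8,-0.44,-0.03,0,0,0.464,1,-0.82,-0.41,-0.03,0,0,0.464,1,-0.83,-0.38,-0.03,0,0,0.464,1,-0.85,-0.34,-0.03,0,0,0.464,1,-0.86,-0.31,-0.03,0,0,0.464,1]

```text
time_s: 1.62
tcp_pos: [0.3118, 0.5532, 0.1868]
ee_rot: [0.291, 0.957, -0.0, 0.0]
wrist_force: [1.1, 0.3, -0.0]
finger_gap: 0.0932
finger_force: 0.0
```

Call:
step_arm:
  series: [-0.87,-0.28,-0.03,0,0,0.464,1,-0.88,-0.24,-0.03,0,0,0.464,1,-0.89,-0.2,-0.03,0,0,0.464,1,-0.9,-0.17,-0.03,0,0,0.464,1,-0.9,-0.13,-0.03,0,0,0.464,1]

```text
time_s: 2.03
tcp_pos: [0.3689, 0.4819, 0.1899]
ee_rot: [0.386, 0.922, 0.0, 0.0]
wrist_force: [0.1, 0.3, 0.9]
finger_gap: 0.0929
finger_force: 0.0
```

Call:
step_arm:
  series: [-0.91,-0.09,-0.03,0,0,0.464,1,-0.91,-0.06,-0.03,0,0,0.464,1,-0.91,-0.02,-0.03,0,0,0.464,1,-0.91,0.02,-0.03,0,0,0.464,1,-0.91,0.05,-0.03,0,0,0.464,1]

```text
time_s: 2.45
tcp_pos: [0.426, 0.4109, 0.1929]
ee_rot: [0.478, 0.879, 0.0, 0.0]
wrist_force: [-0.2, 0.4, -0.3]
finger_gap: 0.0929
finger_force: 0.0
```

Call:
step_arm:
  series: [-0.91,0.09,-0.03,0,0,0.464,1,-0.9,0.13,-0.03,0,0,0.464,1,-0.9,0.16,-0.03,0,0,0.464,1,-0.89,0.2,-0.03,0,0,0.464,1,-0.88,0.24,-0.03,0,0,0.464,1]

```text
time_s: 2.87
tcp_pos: [0.4831, 0.3399, 0.1959]
ee_rot: [0.564, 0.826, 0.0, 0.0]
wrist_force: [0.1, 0.4, 0.4]
finger_gap: 0.093
finger_force: 0.0
```

Call:
step_arm:
  series: [-0.87,0.27,-0.03,0,0,0.464,1,-0.86,0.31,-0.03,0,0,0.464,1,-0.85,0.34,-0.03,0,0,0.464,1,-0.83,0.38,-0.03,0,0,0.464,1,-0.82,0.41,-0.03,0,0,0.464,1]

```text
time_s: 3.28
tcp_pos: [0.5405, 0.2687, 0.1989]
ee_rot: [0.645, 0.765, 0.0, 0.0]
wrist_force: [0.2, -0.0, 0.1]
finger_gap: 0.0929
finger_force: 0.0
```

```bash
python3 - <<'E'
from h import *
s=monitor.observe(); print(s['time_s'],s['tcp_pos'],s['ee_rot'],down(np.radians(10)).as_quat(),np.abs(s['dq']).max())
k=optics.calibration('wrist'); im=optics.read_camera('wrist'); cv2.imwrite('pics/w1.png',im)
for n in ['scraper','plate']: print(n,[(np.round(b['box']).tolist(),round(b['score'],2)) for b in nets.boxes_of('wrist',n)])
s=monitor.observe(); print(s['time_s'],s['tcp_pos'])
E
```

```text
3.2833 [0.54049063 0.26874123 0.19891899] [6.44515974e-01 7.64590832e-01 7.55907446e-05 1.15123739e-04] [0.64278761 0.76604444 0.         0.        ] 0.35615064175393046
scraper [([291.0, 176.0, 357.0, 226.0], 0.96), ([326.0, 64.0, 384.0, 142.0], 0.93), ([144.0, 196.0, 212.0, 252.0], 0.77), ([241.0, 120.0, 264.0, 192.0], 0.7), ([136.0, 92.0, 214.0, 130.0], 0.59)]
plate [([168.0, 315.0, 256.0, 370.0], 0.79)]
3.4333 [0.54043282 0.26891157 0.19874035]
```

View pics/w1.png

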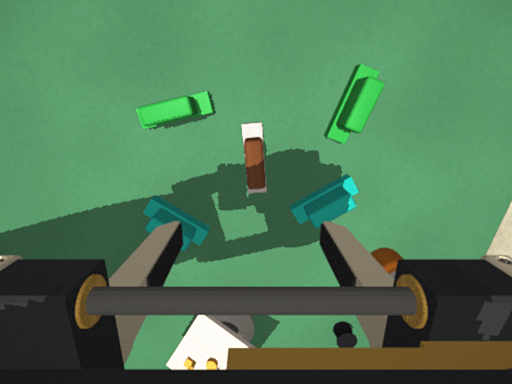

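```bash
python3 - <<'E'
from h import *
im=cv2.imread('pics/w1.png'); x0,y0,x1,y1=232,112,280,204
c=cv2.resize(im[y0:y1,x0:x1],None,fx=6,fy=6,interpolation=cv2.INTER_CUBIC)
g=cv2.cvtColor(cv2.GaussianBlur(c,(5,5),0),cv2.COLOR_BGR2HSV)
s=c.astype(int); m=((s[...,2]-s[...,1])>-8).astype(np.uint8)*255
n,l,st,ce=cv2.connectedComponentsWithStats(m); i=1+np.argmax(st[1:,4]); m=(l==i).astype(np.uint8)*255
cn=max(cv2.findContours(m,0,2)[0],key=cv2.contourArea)
ap=cv2.boxPoints(cv2.minAreaRect(cn)); out=c.copy(); cv2.drawContours(out,[cn],-1,(255,0,0),1)
k=optics.calibration('wrist')
for q in ap: p=q/6+[x0,y0]; print(p.round(1),onz('wrist',p,.02).round(4),onz('wrist',p,.062).round(4))
cv2.imwrite('pics/w1c.png',out)
E
```

```text
[241.3 123.6] [0.5181 0.325  0.02  ] [0.5191 0.3279 0.062 ]
[262.  121.8] [0.5455 0.332  0.02  ] [0.5435 0.3342 0.062 ]
[267.9 192. ] [0.5722 0.235  0.02  ] [0.5672 0.2479 0.062 ]
[247.1 193.8] [0.5426 0.2272 0.02  ] [0.5408 0.2409 0.062 ]
```

View pics/w1c.png

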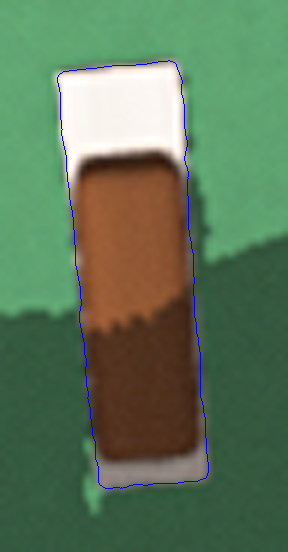

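```bash
python3 - <<'E'
from h import *
for z in (.055,.062,.07):
  a,b=onz('wrist',(253.0,137.8),z),onz('wrist',(256.8,188.7),z); print(z,(a+b)/2,np.linalg.norm(a-b))
print(onz('top',(180.5,215.5),.04),proj('top',[.5446,.2798,.04]))
Rg=down(np.radians(14.7))
plan([.5446,.2798,.026],Rg,1,10)
E
```

```text
0.055 [0.54440149 0.28027528 0.055     ] 0.06700348110933066
0.062 [0.5440446  0.28172309 0.062     ] 0.06563903326302292
0.07 [0.54363672 0.28337774 0.07      ] 0.06407966429581412
[0.54332411 0.27370029 0.04      ] [178.47860303 215.09637706]
0.05,0.03,0.864,-0,0,-0.098,1
0.05,0.03,0.864,-0,0,-0.098,1
0.05,0.031,0.864,-0,0,-0.098,1
0.049,0.031,0.864,-0,0,-0.098,1
0.049,0.032,0.864,-0,0,-0.098,1

0.049,0.032,0.864,-0,0,-0.098,1
0.049,0.032,0.864,-0,0,-0.098,1
0.048,0.033,0.864,-0,0,-0.098,1
0.048,0.033,0.864,-0,0,-0.098,1
0.048,0.034,0.864,-0,0,-0.098,1

rows 10
```

Call:
step_arm:
  series: [0.05,0.03,0.86,0,0,-0.1,1,0.05,0.03,0.86,0,0,-0.1,1,0.05,0.03,0.86,0,0,-0.1,1,0.05,0.03,0.86,0,0,-0.1,1,0.05,0.03,0.86,0,0,-0.1,1]

```text
time_s: 3.85
tcp_pos: [0.5414, 0.2761, 0.112]
ee_rot: [0.626, 0.78, 0.0, -0.0]
wrist_force: [-0.1, -0.4, 0.6]
finger_gap: 0.0929
finger_force: 0.0
```

```bash
python3 - <<'E'
from h import *
k=optics.calibration('wrist'); im=optics.read_camera('wrist'); cv2.imwrite('pics/w2.png',im)
s=monitor.observe();print(s['tcp_pos'])
P=np.array([.5446,.2798,.062]); a=np.radians(104.7); u=np.array([np.cos(a),np.sin(a),0])
for e in (-1,1): print(proj('wrist',P+u*.032*e,k), proj('wrist',P+u*.05*e-[0,0,.042],k))
h=im.astype(int); m=((h[...,2]-h[...,1])>20).astype(np.uint8)
n,l,st,ce=cv2.connectedComponentsWithStats(m)
for i in range(1,n):
  if st[i,4]>200: print(st[i],ce[i])
plan([.5446,.2798,.026],down(np.radians(14.7)),1,5)
E
```

```text
[0.54025335 0.27572556 0.10822012]
[255.42364048 222.192679  ] [255.3675179  221.47431859]
[253.09803817 159.26507461] [252.16679121 134.94936558]
[ 241  153   25   68 1508] [253.49801061 186.74734748]
[ 75 274  31  55 742] [ 86.42587601 301.68463612]
[396 275  32  54 743] [415.24764468 301.58008075]
[ 226  341  286   29 6429] [379.54269715 356.9497589 ]
0.031,0.055,0.822,-0.009,0.001,-0.086,1
0.03,0.054,0.822,-0.009,0.001,-0.086,1
0.03,0.054,0.822,-0.009,0.001,-0.086,1
0.029,0.053,0.822,-0.009,0.001,-0.086,1
0.029,0.053,0.822,-0.009,0.001,-0.086,1

rows 5
```

Call:
step_arm:
  series: [0.08,0.05,0.82,0,0,-0.09,1,0.05,0.05,0.82,0,0,-0.09,1,0.03,0.05,0.82,0,0,-0.09,1,0.03,0.05,0.82,0,0,-0.09,1,0.03,0.05,0.82,0,0,-0.09,1]

```text
time_s: 4.32
tcp_pos: [0.5456, 0.2816, 0.0307]
ee_rot: [0.61, 0.792, 0.0, 0.0]
wrist_force: [-0.4, 0.9, 0.7]
finger_gap: 0.0929
finger_force: 0.0
```

Call:
step_arm:
  series: [0,0,0,0,0,0,-1,0,0,0,0,0,0,-1,0,0,0,0,0,0,-1,0,0,0,0,0,0,-1,0,0,0,0,0,0,-1]

```text
time_s: 4.73
tcp_pos: [0.5463, 0.2814, 0.032]
ee_rot: [0.611, 0.792, 0.001, 0.0]
wrist_force: [0.0, -0.5, -0.3]
finger_gap: 0.0644
finger_force: 0.0
```

Call:
step_arm:
  series: [0,0,0,0,0,0,-1,0,0,0,0,0,0,-1,0,0,0,0,0,0,-1,0,0,0,0,0,0,-1,0,0,0,0,0,0,-1]

```text
time_s: 5.15
tcp_pos: [0.5459, 0.2812, 0.0308]
ee_rot: [0.611, 0.792, 0.0, 0.0]
wrist_force: [-0.4, -0.1, 0.5]
finger_gap: 0.0312
finger_force: 0.0
```

Call:
step_arm:
  series: [0,0,0,0,0,0,-1,0,0,0,0,0,0,-1,0,0,0,0,0,0,-1,0,0,0,0,0,0,-1,0,0,0,0,0,0,-1]

```text
time_s: 5.57
tcp_pos: [0.5458, 0.2812, 0.0307]
ee_rot: [0.611, 0.792, -0.0, -0.0]
wrist_force: [0.3, 0.4, 0.4]
finger_gap: 0.0011
finger_force: 0.0
```

```bash
python3 - <<'E'
from h import *
P=[]
for i in range(3):
  s=monitor.observe(); P.append(s['tcp_pos'])
print(P,s['finger_gap'],s['finger_force'])
# lift and move to view of the plate: camera sits +x tool side
plan([.545,.28,.13],R.from_quat(s['ee_rot']),-1,5)
plan([.46,.10,.23],down(np.radians(-17)),-1,15,p0=[.545,.28,.13])
E
```

```text
[array([0.54582429, 0.28120391, 0.03073478]), array([0.54582429, 0.28120391, 0.03073478]), array([0.54582429, 0.28120391, 0.03073478])] 0.0011061609683558251 0.0Traceback (most recent call last):
  File "<stdin>", line 7, in <module>
  File "h.py", line 22, in plan
    assert n>=m,m
           ^^^^
AssertionError: 6
```

```bash
python3 - <<'E'
from h import *
a=optics.read_camera('wrist'); cv2.imwrite('pics/w3.png',a)
E
```

```text
(no output)
```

View pics/w3.png

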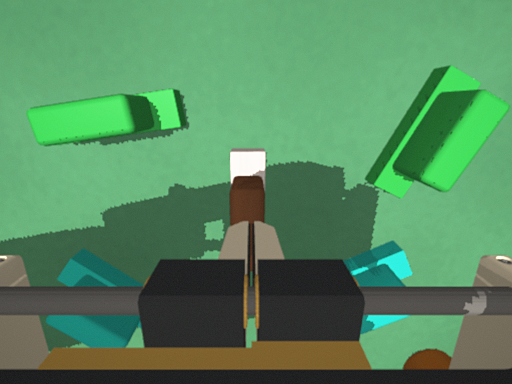

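```bash
python3 - <<'E'
from h import *
s=monitor.observe();p=s['tcp_pos'];Rm=R.from_quat(s['ee_rot']).as_matrix()
k=optics.calibration('wrist');T=k['world_from_camera']
print(p,Rm.round(3).tolist(),np.round(T,3).tolist(),'tcp px',proj('wrist',p),'grasp',proj('wrist',p-Rm[:,2]*.019))
for px in ((230,150),(266,149),(231,178),(264,178)): print(px,onz('wrist',px,.02),onz('wrist',px,.062))
im=cv2.imread('pics/w3.png')
ims=optics.read_camera('side'); imt=optics.read_camera('top')
a=cv2.resize(ims[150:250,120:270],None,fx=4,fy=4,interpolation=2); b=cv2.resize(imt[170:270,130:230],None,fx=4,fy=4,interpolation=2)
cv2.imwrite('pics/st.png',cv2.resize(np.hstack([a,b]),(800,320)))
print('side tcp',proj('side',p),'top tcp',proj('top',p))
print('side scr',proj('side',[.5446,.2798,.062]))
E
```

```text
[0.54585527 0.28121304 0.03074093] [[-0.254, 0.967, -0.0], [0.967, 0.254, 0.0], [0.0, -0.0, -1.0]] [[0.967, 0.242, 0.075, 0.525], [0.253, -0.924, -0.287, 0.362], [-0.0, 0.297, -0.955, 0.231], [0.0, 0.0, 0.0, 1.0]] tcp px [250.11537426 214.58546505] grasp [250.04467004 224.67287133]
(230, 150) [0.51811341 0.32542014 0.02      ] [0.51955225 0.33273361 0.062     ]
(266, 149) [0.54503243 0.33326498 0.02      ] [0.54110668 0.33901508 0.062     ]
(231, 178) [0.5240984  0.30367254 0.02      ] [0.52434452 0.31532    0.062     ]
(264, 178) [0.54975394 0.31038124 0.02      ] [0.54488726 0.32069175 0.062     ]
side tcp [184.07402732 181.18288713] top tcp [178.69263733 214.75582135]
side scr [183.00050168 172.720463  ]
```

View pics/st.png

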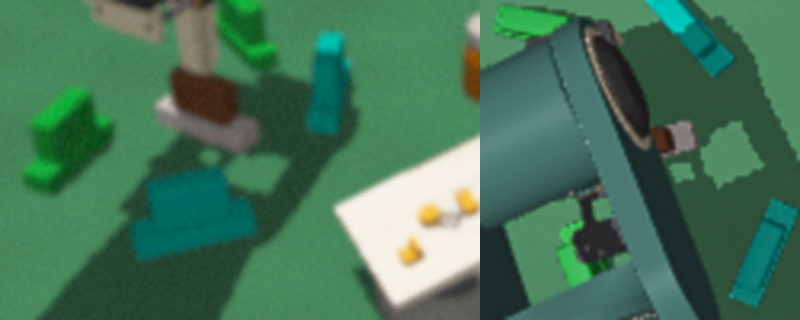

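Call:
step_arm:
  series: [0,0,0,0,0,0,0.4,0,0,0,0,0,0,0.4,0,0,0,0,0,0,0.4,0,0,0,0,0,0,0.4,0,0,0,0,0,0,0.4]

```text
time_s: 6.13
tcp_pos: [0.5458, 0.2812, 0.0307]
ee_rot: [0.611, 0.792, -0.0, 0.0]
wrist_force: [-0.4, -0.1, -0.6]
finger_gap: 0.0293
finger_force: 0.0
```

Call:
step_arm:
  series: [0,0,0,0,0,0,0.4,0,0,0,0,0,0,0.4,0,0,0,0,0,0,0.4,0,0,0,0,0,0,0.4,0,0,0,0,0,0,0.4]

```text
time_s: 6.55
tcp_pos: [0.5459, 0.2812, 0.0308]
ee_rot: [0.611, 0.792, 0.0, 0.0]
wrist_force: [0.1, -0.4, -0.0]
finger_gap: 0.0618
finger_force: 0.0
```

Call:
step_arm:
  series: [0,-0.05,0.3,0,0,0,0.4,0,0,0.3,0,0,0,0.4,0,0,0.2,0,0,0,0.4,0,0,0,0,0,0,0.4,0,0,0,0,0,0,0.4]

```text
time_s: 6.97
tcp_pos: [0.5446, 0.2808, 0.0142]
ee_rot: [0.611, 0.792, -0.0, -0.0]
wrist_force: [1.5, -0.1, 0.0]
finger_gap: 0.0648
finger_force: 0.0
```

```bash
python3 - <<'E'
from h import *
a=optics.read_camera('wrist'); b=optics.read_camera('side')
cv2.imwrite('pics/st2.png',np.hstack([cv2.resize(a[130:300,130:370],(480,340)),cv2.resize(b[150:235,150:230],(320,340),interpolation=2)]))
s=monitor.observe();p=s['tcp_pos'];Rm=R.from_quat(s['ee_rot']).as_matrix(); g=s['finger_gap']/2; print(p,g)
for d in (0,.035):
  for sg in (-1,1):
    q=p-Rm[:,2]*d+Rm[:,1]*g*sg+Rm[:,0]*.0075; a=proj('wrist',q);b=proj('side',q); print(d,sg,(a-[130,130])*2,(b-[150,150])*4+[480,0])
E
```

```text
[0.5449799  0.28097864 0.01484138] 0.03258932884788735
0 -1 [157.43791581 151.61347162] [581.6407078  161.42853045]
0 1 [322.99417355 151.48501986] [636.6744484  119.12441262]
0.035 -1 [141.78852134 189.12263678] [576.41724943 122.16055428]
0.035 1 [338.06510228 188.97568   ] [632.59747654  80.62079694]
```

View pics/st2.png

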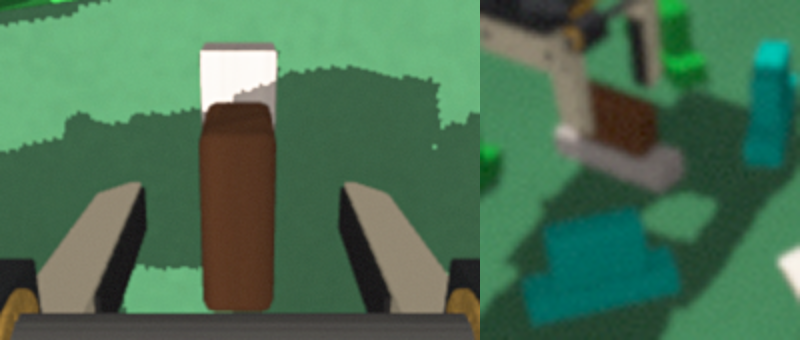

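Call:
step_arm:
  series: [0,-0.02,0.3,0,0,0,0.4,0,0,0.2,0,0,0,0.4,0,0,0,0,0,0,-1,0,0,0,0,0,0,-1,0,0,0,0,0,0,-1]

```text
time_s: 7.48
tcp_pos: [0.5445, 0.2809, 0.0048]
ee_rot: [0.611, 0.792, -0.0, 0.0]
wrist_force: [0.6, -0.9, 0.0]
finger_gap: 0.0494
finger_force: 0.0
```

Call:
step_arm:
  series: [0,0,0,0,0,0,-1,0,0,0,0,0,0,-1,0,0,0,0,0,0,-1,0,0,0,0,0,0,-1,0,0,0,0,0,0,-1]

```text
time_s: 7.9
tcp_pos: [0.5445, 0.2808, 0.0048]
ee_rot: [0.611, 0.792, 0.0, -0.0]
wrist_force: [0.0, 0.8, -0.1]
finger_gap: 0.0239
finger_force: 29.9
```

Call:
step_arm:
  series: [0,0,0,0,0,0,-1,0,0,0,0,0,0,-1,0,0,0,0,0,0,-1,0,0,0,0,0,0,-1,0,0,0,0,0,0,-1]

```text
time_s: 8.32
tcp_pos: [0.5445, 0.2808, 0.0048]
ee_rot: [0.611, 0.792, -0.0, -0.0]
wrist_force: [-0.8, -0.2, 0.5]
finger_gap: 0.0237
finger_force: 29.9
```

```bash
python3 - <<'E'
from h import *
R0=R.from_quat(monitor.observe()['ee_rot'])
plan([.545,.28,.1],R0,-1,5)
plan([.515,-.155,.25],down(np.radians(-17)),-1,25,p0=[.545,.28,.1])
E
```

```text
Traceback (most recent call last):
  File "h.py", line 22, in plan
    assert n>=m,m
           ^^^^
AssertionError: 6
```

```bash
python3 - <<'E'
from h import *
R0=R.from_quat(monitor.observe()['ee_rot'])
plan([.545,.28,.09],R0,-1,5)
plan([.515,-.155,.25],down(np.radians(-17)),-1,25,p0=[.545,.28,.09],vmax=1)
E
```

```text
-0.009,0.003,-0.852,0,0,0,-1
-0.009,0.003,-0.852,0,0,0,-1
-0.009,0.003,-0.852,0,0,0,-1
-0.009,0.003,-0.852,0,0,0,-1
-0.009,0.003,-0.852,0,0,0,-1

rows 5
-0.826,-0.279,-0.32,-0,-0,0.254,-1
-0.832,-0.26,-0.32,-0,-0,0.254,-1
-0.838,-0.242,-0.32,-0,-0,0.254,-1
-0.843,-0.223,-0.32,-0,-0,0.254,-1
-0.848,-0.205,-0.32,-0,-0,0.254,-1

-0.852,-0.186,-0.32,-0,-0,0.254,-1
-0.856,-0.167,-0.32,-0,-0,0.254,-1
-0.859,-0.148,-0.32,-0,-0,0.254,-1
-0.862,-0.129,-0.32,-0,-0,0.254,-1
-0.865,-0.11,-0.32,-0,-0,0.254,-1

-0.867,-0.091,-0.32,-0,-0,0.254,-1
-0.869,-0.071,-0.32,-0,-0,0.254,-1
-0.871,-0.052,-0.32,-0,-0,0.254,-1
-0.871,-0.033,-0.32,-0,-0,0.254,-1
-0.872,-0.014,-0.32,-0,-0,0.254,-1

-0.872,0.006,-0.32,-0,-0,0.254,-1
-0.872,0.025,-0.32,-0,-0,0.254,-1
-0.871,0.044,-0.32,-0,-0,0.254,-1
-0.87,0.064,-0.32,-0,-0,0.254,-1
-0.868,0.083,-0.32,-0,-0,0.254,-1

-0.866,0.102,-0.32,-0,-0,0.254,-1
-0.864,0.121,-0.32,-0,-0,0.254,-1
-0.861,0.14,-0.32,-0,-0,0.254,-1
-0.857,0.159,-0.32,-0,-0,0.254,-1
-0.854,0.178,-0.32,-0,-0,0.254,-1

rows 25
```

Call:
step_arm:
  series: [0,0,-0.85,0,0,0,-1,0,0,-0.85,0,0,0,-1,0,0,-0.85,0,0,0,-1,0,0,-0.85,0,0,0,-1,0,0,-0.85,0,0,0,-1]

```text
time_s: 8.73
tcp_pos: [0.5443, 0.2807, 0.0902]
ee_rot: [0.611, 0.792, -0.0, -0.0]
wrist_force: [0.6, -1.6, -2.2]
finger_gap: 0.0239
finger_force: 29.9
```

Call:
step_arm:
  series: [-0.83,-0.28,-0.32,0,0,0.254,-1,-0.83,-0.26,-0.32,0,0,0.254,-1,-0.84,-0.24,-0.32,0,0,0.254,-1,-0.84,-0.22,-0.32,0,0,0.254,-1,-0.85,-0.2,-0.32,0,0,0.254,-1]

```text
time_s: 9.15
tcp_pos: [0.5384, 0.193, 0.1217]
ee_rot: [0.654, 0.756, -0.0, -0.0]
wrist_force: [-0.2, -0.4, -2.3]
finger_gap: 0.0234
finger_force: 29.9
```

Call:
step_arm:
  series: [-0.85,-0.19,-0.32,0,0,0.254,-1,-0.86,-0.17,-0.32,0,0,0.254,-1,-0.86,-0.15,-0.32,0,0,0.254,-1,-0.86,-0.13,-0.32,0,0,0.254,-1,-0.87,-0.11,-0.32,0,0,0.254,-1]

```text
time_s: 9.57
tcp_pos: [0.5322, 0.1059, 0.1537]
ee_rot: [0.695, 0.719, -0.0, -0.0]
wrist_force: [-0.1, 0.0, -2.0]
finger_gap: 0.0239
finger_force: 29.9
```

Call:
step_arm:
  series: [-0.87,-0.09,-0.32,0,0,0.254,-1,-0.87,-0.07,-0.32,0,0,0.254,-1,-0.87,-0.05,-0.32,0,0,0.254,-1,-0.87,-0.03,-0.32,0,0,0.254,-1,-0.87,-0.01,-0.32,0,0,0.254,-1]

```text
time_s: 9.98
tcp_pos: [0.5264, 0.0188, 0.1858]
ee_rot: [0.734, 0.679, -0.0, -0.0]
wrist_force: [0.6, -0.2, -2.4]
finger_gap: 0.0239
finger_force: 29.9
```

Call:
step_arm:
  series: [-0.87,0.01,-0.32,0,0,0.254,-1,-0.87,0.03,-0.32,0,0,0.254,-1,-0.87,0.04,-0.32,0,0,0.254,-1,-0.87,0.06,-0.32,0,0,0.254,-1,-0.87,0.08,-0.32,0,0,0.254,-1]

```text
time_s: 10.4
tcp_pos: [0.5203, -0.0681, 0.2178]
ee_rot: [0.77, 0.638, -0.0, -0.0]
wrist_force: [-0.6, 0.3, -2.2]
finger_gap: 0.0239
finger_force: 29.9
```

Call:
step_arm:
  series: [-0.87,0.1,-0.32,0,0,0.254,-1,-0.86,0.12,-0.32,0,0,0.254,-1,-0.86,0.14,-0.32,0,0,0.254,-1,-0.86,0.16,-0.32,0,0,0.254,-1,-0.85,0.18,-0.32,0,0,0.254,-1]

```text
time_s: 10.82
tcp_pos: [0.5143, -0.1551, 0.2497]
ee_rot: [0.804, 0.594, -0.0, -0.0]
wrist_force: [0.7, -0.3, -2.6]
finger_gap: 0.0236
finger_force: 29.9
```

Call:
step_arm:
  series: [0,0,0,0,0,0,-1,0,0,0,0,0,0,-1,0,0,0,0,0,0,-1,0,0,0,0,0,0,-1,0,0,0,0,0,0,-1]

```text
time_s: 11.23
tcp_pos: [0.5145, -0.1535, 0.2494]
ee_rot: [0.804, 0.595, -0.0, -0.0]
wrist_force: [0.6, -0.0, -2.9]
finger_gap: 0.024
finger_force: 29.9
```

```bash
python3 - <<'E'
from h import *
s=monitor.observe(); print(s['time_s'],s['tcp_pos'],s['ee_rot'],s['finger_gap'])
k=optics.calibration('wrist'); im=optics.read_camera('wrist'); cv2.imwrite('pics/w4.png',im); np.savez('w4.npz',**k)
for n in ['plate','mark','offcut_bar','offcut_disc','offcut_angle','scraper','gauge','stand']: print(n,[(np.round(b['box']).tolist(),round(b['score'],2)) for b in nets.boxes_of('wrist',n)])
cv2.imwrite('pics/w4.png',im)
E
```

```text
11.2333 [ 0.51450063 -0.15353536  0.24938771] [ 8.03797033e-01  5.94903590e-01 -9.57669649e-05 -1.99097176e-04] 0.023959495328374426
plate [([196.0, 18.0, 308.0, 124.0], 0.86)]
mark []
offcut_bar [([249.0, 63.0, 266.0, 87.0], 0.48)]
offcut_disc [([227.0, 61.0, 243.0, 78.0], 0.54)]
offcut_angle [([204.0, 84.0, 218.0, 99.0], 0.5)]
scraper [([230.0, 153.0, 271.0, 283.0], 0.84)]
gauge [([276.0, 216.0, 299.0, 236.0], 0.74)]
stand [([272.0, 183.0, 315.0, 242.0], 0.71), ([342.0, 105.0, 483.0, 173.0], 0.43)]
```

View pics/w4.png

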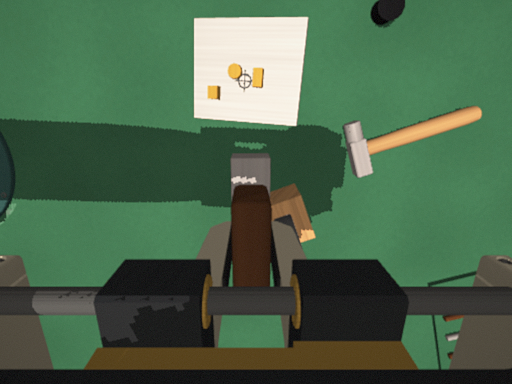

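```bash
cat >> h.py <<'E'
def plateR(yaw):
    c,s=np.cos(np.radians(15)),np.sin(np.radians(15))
    return R.from_euler('z',yaw)*R.from_matrix([[c,0,-s],[0,1,0],[s,0,c]])
E
python3 - <<'E'
from h import *
from scipy.optimize import least_squares
K=dict(np.load('w4.npz')); im=cv2.imread('pics/w4.png'); tp=cv2.imread('pics/top0.png')
def quad(im,x0,y0,x1,y1):
    m=np.zeros(im.shape[:2],np.uint8); h=cv2.cvtColor(im,cv2.COLOR_BGR2HSV)
    m[y0:y1,x0:x1]=((h[...,2]>150)&(h[...,1]<90))[y0:y1,x0:x1]*255
    c=max(cv2.findContours(m,0,1)[0],key=cv2.contourArea); hull=cv2.convexHull(c)
    q=cv2.approxPolyDP(hull,6,True)[:,0]
    L=[]; pts=hull[:,0].astype(float); cp=c[:,0].astype(float); n=len(q)
    for i in range(n): # fit lines
        a,b=q[i].astype(float),q[(i+1)%n].astype(float); d=(b-a)/np.linalg.norm(b-a); r=cp-a; t=r@d; o=abs(r[:,0]*d[1]-r[:,1]*d[0])
        S=cp[(o<2.5)&(t>5)&(t<np.linalg.norm(b-a)-5)]; v=cv2.fitLine(S.astype(np.float32),cv2.DIST_HUBER,0,.01,.01).ravel(); L.append(v)
    out=[]
    for i in range(n):
        u,v=L[i-1],L[i]; t=np.linalg.solve(np.column_stack([u[:2],-v[:2]]),v[2:]-u[2:]); out.append(u[2:]+t[0]*u[:2])
    return np.array(out)
qw=quad(im,150,5,340,140); qt=quad(tp,245,175,325,255); print(qw.round(1).tolist(),qt.round(1).tolist())
C=np.array([[-70,60,0],[70,60,0],[70,-60,0],[-70,-60,0]])/1e3
def res(p,views,match=False):
    W=plateR(p[2]).apply(C)+[p[0],p[1],.085]; r=[]
    for c,k,q in views:
        P=np.array([proj(c,w,k) for w in W]); D=np.linalg.norm(P[:,None]-q[None],axis=2); r+=list((P-q[D.argmin(1)]).ravel())
    return np.array(r)
kt=optics.calibration('top')
for v in ([('wrist',K,qw)],[('top',kt,qt)],[('wrist',K,qw),('top',kt,qt)]):
    s=least_squares(res,[.54,-.04,-.3],args=(v,)); print(s.x.round(4),np.degrees(s.x[2]).round(2),s.fun.round(1))
s=least_squares(res,[.54,-.04,-.3],args=([('wrist',K,qw)],)); p=s.x; np.save('plate.npy',p)
Rp=plateR(p[2]);c=np.array([p[0],p[1],.085]);n=Rp.as_matrix()[:,2]
def pp(px,h=0):
    o,d=ray('wrist',px,K); t=((c-o)@n+h)/(d@n); return (Rp.inv().apply(o+d*t-c)*1e3).round(1)
g=cv2.cvtColor(im,cv2.COLOR_BGR2GRAY)
print('mark',pp((244,81)),'bar',pp((257.5,76),.009),'disc',pp((235,71),.008),'ang',pp((213.5,92),.006))
E
```

```text
[[307.6000061035156, 17.0], [295.70001220703125, 125.4000015258789], [194.0, 117.19999694824219], [194.0, 17.0]] [[272.79998779296875, 185.0], [311.70001220703125, 199.0], [295.20001220703125, 243.0], [256.70001220703125, 228.89999389648438]]
[ 0.5437 -0.0342 -0.3637] -20.84 [-0.4  0.1  0.8 -0.7  0.2  0.7 -0.7  0.2]
[ 0.5428 -0.0348 -0.3574] -20.48 [-0.2  0.3 -0.2 -0.3  0.5 -0.2 -0.   0.2]
[ 0.5436 -0.0343 -0.3628] -20.79 [-0.5  0.3  0.6 -0.7  0.2  0.7 -0.8  0.3 -0.5 -0.1 -0.2 -0.7  0.4 -0.3
 -0.4  0. ]
mark [ -0.7 -10.6   0. ] bar [18.5 -4.9  9. ] disc [-10.5  -0.3   8. ] ang [-38.8 -26.    6. ]
```

```bash
cat >> h.py <<'E'
PX,PY,PA=np.load('plate.npy'); RP=plateR(PA); CP=np.array([PX,PY,.085])
RT=R.from_matrix(np.column_stack([RP.as_matrix()[:,1],RP.as_matrix()[:,0],-RP.as_matrix()[:,2]]))
def pl(x,y,h): return CP+RP.apply(np.array([x,y,h])/1e3)
def plm(p): return RP.inv().apply(p-CP)*1e3
E
python3 - <<'E'
from h import *
np.save('plate.npy',[.5436,-.0343,-.3628])
plan(pl(52,-8,50),RT,-1,10)
E
```

```text
0.564,0.147,0.515,-0.3,-0.01,0.075,-1
0.565,0.13,0.518,-0.3,-0.01,0.075,-1
0.567,0.113,0.521,-0.3,-0.01,0.075,-1
0.568,0.095,0.523,-0.3,-0.01,0.075,-1
0.569,0.078,0.525,-0.3,-0.01,0.075,-1

0.57,0.06,0.526,-0.3,-0.01,0.075,-1
0.57,0.043,0.527,-0.3,-0.01,0.075,-1
0.571,0.025,0.527,-0.3,-0.01,0.075,-1
0.572,0.008,0.527,-0.3,-0.01,0.075,-1
0.572,-0.01,0.527,-0.3,-0.01,0.075,-1

rows 10
```

Call:
step_arm:
  series: [0.56,0.15,0.52,-0.3,-0.01,0.075,-1,0.57,0.13,0.52,-0.3,-0.01,0.075,-1,0.57,0.11,0.52,-0.3,-0.01,0.075,-1,0.57,0.1,0.52,-0.3,-0.01,0.075,-1,0.57,0.08,0.52,-0.3,-0.01,0.075,-1]

```text
time_s: 12.1
tcp_pos: [0.5455, -0.1041, 0.1979]
ee_rot: [0.812, 0.58, 0.038, 0.054]
wrist_force: [1.2, -0.4, -2.5]
finger_gap: 0.0238
finger_force: 29.9
```

Call:
step_arm:
  series: [0.57,0.06,0.53,-0.3,-0.01,0.075,-1,0.57,0.04,0.53,-0.3,-0.01,0.075,-1,0.57,0.03,0.53,-0.3,-0.01,0.075,-1,0.57,0.01,0.53,-0.3,-0.01,0.075,-1,0.57,-0.01,0.53,-0.3,-0.01,0.075,-1]

```text
time_s: 12.52
tcp_pos: [0.5762, -0.0545, 0.1461]
ee_rot: [0.816, 0.563, 0.075, 0.108]
wrist_force: [0.2, -0.7, -2.3]
finger_gap: 0.0234
finger_force: 29.9
```

Call:
step_arm:
  series: [0,0,0,0,0,0,-1,0,0,0,0,0,0,-1,0,0,0,0,0,0,-1,0,0,0,0,0,0,-1,0,0,0,0,0,0,-1]

```text
time_s: 12.93
tcp_pos: [0.5762, -0.0556, 0.1473]
ee_rot: [0.816, 0.563, 0.074, 0.108]
wrist_force: [-0.4, -0.8, -3.2]
finger_gap: 0.0241
finger_force: 29.9
```

```bash
python3 - <<'E'
from h import *
s=monitor.observe(); print(s['time_s'],plm(s['tcp_pos']).round(2),np.degrees((R.from_quat(s['ee_rot']).inv()*RT).as_rotvec()).round(2),s['wrist_force'],s['finger_gap'])
E
```

```text
12.9333 [52.83 -8.36 50.3 ] [ 0.04  0.02 -0.06] [-0.44939746 -0.78376409 -3.15452059] 0.024138714322587546
```

Call:
step_arm:
  series: [0,0,0.5,0,0,0,-1,0,0,0.5,0,0,0,-1,0,0,0.5,0,0,0,-1,0,0,0.4,0,0,0,-1,0,0,0.26,0,0,0,-1]

```text
time_s: 13.35
tcp_pos: [0.586, -0.0591, 0.1027]
ee_rot: [0.816, 0.563, 0.073, 0.107]
wrist_force: [-34.4, 9.1, 36.2]
finger_gap: 0.0237
finger_force: 30.2
```

```bash
python3 - <<'E'
from h import *
a=optics.read_camera('side')
s=monitor.observe(); print(s['time_s'],plm(s['tcp_pos']).round(2),np.degrees((R.from_quat(s['ee_rot']).inv()*RT).as_rotvec()).round(2),s['wrist_force'],s['finger_gap'])
cv2.imwrite('pics/s5.png',cv2.resize(a[160:270,190:330],(700,550),interpolation=2))
E
```

```text
13.4 [51.27 -8.04  4.7 ] [-0.15  0.04 -0.03] [ 0.03510086  0.77296798 -2.60723558] 0.02390800217934793
```

View pics/s5.png

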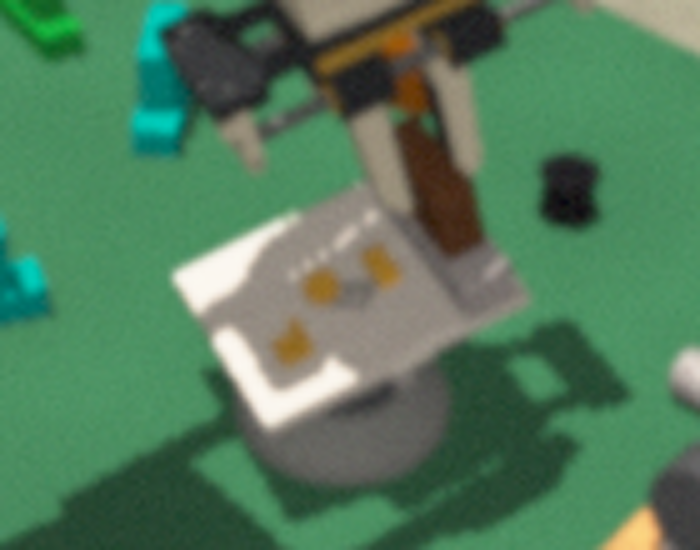

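Call:
step_arm:
  series: [0,0,0,0,0,0,-1,0,0,0,0,0,0,-1,0,-0.1,0,0,0,0,-1,0,-0.2,0,0,0,0,-1,0,-0.2,0,0,0,0,-1]

```text
time_s: 13.82
tcp_pos: [0.5771, -0.0554, 0.1021]
ee_rot: [0.816, 0.563, 0.074, 0.108]
wrist_force: [0.3, 0.2, -2.7]
finger_gap: 0.0233
finger_force: 30.0
```

```bash
python3 - <<'E'
from h import *
s=monitor.observe(); print(s['time_s'],plm(s['tcp_pos']).round(2),np.degrees((R.from_quat(s['ee_rot']).inv()*RT).as_rotvec()).round(2),s['wrist_force'],s['finger_gap'])
E
```

```text
13.8167 [41.93 -7.87  6.48] [ 0.01  0.01 -0.03] [ 0.30734682  0.24419049 -2.69188964] 0.02334901927485031
```

Call:
step_arm:
  series: [0,-0.25,0,0,0,0,-1,0,-0.3,0,0,0,0,-1,0,-0.3,0,0,0,0,-1,0,-0.3,0,0,0,0,-1,0,-0.3,0,0,0,0,-1]

```text
time_s: 14.23
tcp_pos: [0.5505, -0.0454, 0.0945]
ee_rot: [0.816, 0.563, 0.074, 0.108]
wrist_force: [0.4, -0.4, -2.8]
finger_gap: 0.0237
finger_force: 30.0
```

Call:
step_arm:
  series: [0,-0.3,0,0,0,0,-1,0,-0.3,0,0,0,0,-1,0,-0.3,0,0,0,0,-1,0,-0.3,0,0,0,0,-1,0,-0.3,0,0,0,0,-1]

```text
time_s: 14.65
tcp_pos: [0.5236, -0.0351, 0.0868]
ee_rot: [0.816, 0.563, 0.074, 0.108]
wrist_force: [1.4, -1.0, -3.1]
finger_gap: 0.0243
finger_force: 30.0
```

Call:
step_arm:
  series: [0,-0.3,0,0,0,0,-1,0,-0.3,0,0,0,0,-1,0,-0.3,0,0,0,0,-1,0,-0.3,0,0,0,0,-1,0,-0.3,0,0,0,0,-1]

```text
time_s: 15.07
tcp_pos: [0.4965, -0.0248, 0.079]
ee_rot: [0.816, 0.563, 0.074, 0.108]
wrist_force: [0.3, -0.6, -3.1]
finger_gap: 0.0238
finger_force: 30.0
```

Call:
step_arm:
  series: [0,-0.35,0,0,0,0,-1,0,-0.35,0,0,0,0,-1,0,-0.35,0,0,0,0,-1,0,-0.35,0,0,0,0,-1,0,-0.35,0,0,0,0,-1]

```text
time_s: 15.48
tcp_pos: [0.4648, -0.0127, 0.0699]
ee_rot: [0.816, 0.563, 0.074, 0.108]
wrist_force: [-0.0, 0.3, -2.6]
finger_gap: 0.0241
finger_force: 30.0
```

```bash
python3 - <<'E'
from h import *
s=monitor.observe(); print(s['time_s'],plm(s['tcp_pos']).round(2),np.degrees((R.from_quat(s['ee_rot']).inv()*RT).as_rotvec()).round(2),s['wrist_force'],s['finger_gap'])
for c in ('side','top'):
  im=optics.read_camera(c); cv2.imwrite(f'pics/{c}6.png',im)
  h=cv2.cvtColor(im,cv2.COLOR_BGR2HSV); m=cv2.inRange(h,(14,120,90),(32,255,255)); n,l,st,ce=cv2.connectedComponentsWithStats(m)
  print(c,[(ce[i].round(),st[i,4]) for i in range(1,n) if 3<st[i,4]<150 and 180<ce[i][0]<330 and 150<ce[i][1]<330])
  print([proj(c,pl(*q)).round() for q in ((-70,60,0),(70,60,0),(70,-60,0),(-70,-60,0))])
E
```

```text
15.4833 [-82.46  -7.8    6.45] [ 0.01  0.01 -0.03] [-1.79180965e-03  3.34207819e-01 -2.61013822e+00] 0.024084740562414515
side [(array([221., 175.]), np.int32(19)), (array([212., 192.]), np.int32(100)), (array([229., 253.]), np.int32(128))]
[array([225., 214.]), array([273., 190.]), array([296., 217.]), array([243., 244.])]
top []
[array([256., 229.]), array([273., 184.]), array([312., 199.]), array([295., 243.])]
```

Call:
step_arm:
  series: [0,-0.3,0,0,0,0,-1,0,-0.1,0,0,0,0,-1,0,0,-0.5,0,0,0,-1,0,0,-0.8,0,0,0,-1,0,0,-0.8,0,0,0,-1]

```text
time_s: 16.0
tcp_pos: [0.4477, -0.0064, 0.1095]
ee_rot: [0.816, 0.563, 0.074, 0.107]
wrist_force: [1.1, 0.1, -1.4]
finger_gap: 0.0238
finger_force: 30.0
```

```bash
python3 - <<'E'
from h import *
plan([.545,.281,.09],down(np.radians(14.7)),-1,20)
E
```

```text
0.758,-0.04,0.04,0.145,0.047,-0.353,-1
0.759,-0.016,0.043,0.145,0.047,-0.353,-1
0.759,0.008,0.046,0.145,0.047,-0.353,-1
0.758,0.032,0.049,0.145,0.047,-0.353,-1
0.756,0.056,0.051,0.145,0.047,-0.353,-1

0.754,0.08,0.054,0.145,0.047,-0.353,-1
0.751,0.104,0.056,0.145,0.047,-0.353,-1
0.747,0.128,0.057,0.145,0.047,-0.353,-1
0.743,0.151,0.058,0.145,0.047,-0.353,-1
0.737,0.175,0.059,0.145,0.047,-0.353,-1

0.731,0.198,0.06,0.145,0.047,-0.353,-1
0.725,0.222,0.06,0.145,0.047,-0.353,-1
0.717,0.245,0.06,0.145,0.047,-0.353,-1
0.709,0.267,0.06,0.145,0.047,-0.353,-1
0.7,0.29,0.059,0.145,0.047,-0.353,-1

0.691,0.312,0.058,0.145,0.047,-0.353,-1
0.68,0.334,0.057,0.145,0.047,-0.353,-1
0.67,0.355,0.055,0.145,0.047,-0.353,-1
0.658,0.377,0.053,0.145,0.047,-0.353,-1
0.646,0.397,0.051,0.145,0.047,-0.353,-1

rows 20
```

Call:
step_arm:
  series: [0.76,-0.04,-0.1,0.145,0.047,-0.353,-1,0.76,-0.02,-0.1,0.145,0.047,-0.353,-1,0.76,0.01,-0.1,0.145,0.047,-0.353,-1,0.76,0.03,-0.1,0.145,0.047,-0.353,-1,0.76,0.06,-0.1,0.145,0.047,-0.353,-1]

```text
time_s: 16.42
tcp_pos: [0.4695, 0.0676, 0.119]
ee_rot: [0.772, 0.628, 0.056, 0.081]
wrist_force: [-0.4, -0.1, -1.4]
finger_gap: 0.0232
finger_force: 30.0
```

Call:
step_arm:
  series: [0.75,0.08,-0.05,0.145,0.047,-0.353,-1,0.75,0.1,-0.05,0.145,0.047,-0.353,-1,0.75,0.13,-0.05,0.145,0.047,-0.353,-1,0.74,0.15,-0.05,0.145,0.047,-0.353,-1,0.74,0.17,-0.05,0.145,0.047,-0.353,-1]

```text
time_s: 16.83
tcp_pos: [0.4919, 0.1399, 0.1245]
ee_rot: [0.723, 0.688, 0.038, 0.054]
wrist_force: [-0.8, -0.1, -2.6]
finger_gap: 0.0241
finger_force: 30.0
```

Call:
step_arm:
  series: [0.73,0.2,0.06,0.145,0.047,-0.353,-1,0.73,0.22,0.06,0.145,0.047,-0.353,-1,0.72,0.25,0.06,0.145,0.047,-0.353,-1,0.71,0.27,0.06,0.145,0.047,-0.353,-1,0.7,0.29,0.06,0.145,0.047,-0.353,-1]

```text
time_s: 17.25
tcp_pos: [0.5165, 0.2119, 0.1195]
ee_rot: [0.669, 0.742, 0.019, 0.027]
wrist_force: [0.0, 0.4, -2.7]
finger_gap: 0.0238
finger_force: 30.0
```

Call:
step_arm:
  series: [0.69,0.31,0.06,0.145,0.047,-0.353,-1,0.68,0.33,0.06,0.145,0.047,-0.353,-1,0.67,0.36,0.06,0.145,0.047,-0.353,-1,0.66,0.38,0.05,0.145,0.047,-0.353,-1,0.65,0.4,0.05,0.145,0.047,-0.353,-1]

```text
time_s: 17.67
tcp_pos: [0.541, 0.2839, 0.1146]
ee_rot: [0.61, 0.792, 0.0, -0.0]
wrist_force: [0.5, 0.5, -3.4]
finger_gap: 0.0237
finger_force: 30.0
```

Call:
step_arm:
  series: [0,0,0,0,0,0,-1,0,0,0,0,0,0,-1,0,0,0,0,0,0,-1,0,0,0,0,0,0,-1,0,0,0,0,0,0,-1]

```text
time_s: 18.08
tcp_pos: [0.5404, 0.2826, 0.1142]
ee_rot: [0.611, 0.791, 0.001, 0.0]
wrist_force: [-0.1, 0.2, -2.7]
finger_gap: 0.0241
finger_force: 30.0
```

```bash
python3 - <<'E'
from h import *
s=monitor.observe();print(s['time_s'],s['tcp_pos'],np.degrees((R.from_quat(s['ee_rot']).inv()*down(np.radians(14.7))).as_rotvec()).round(2))
for c in ('side','top'):
  im=optics.read_camera(c); cv2.imwrite(f'pics/{c}7.png',im)
  h=cv2.cvtColor(im,cv2.COLOR_BGR2HSV); m=cv2.inRange(h,(14,110,80),(34,255,255)); n,l,st,ce=cv2.connectedComponentsWithStats(m)
  print(c,[(ce[i].round(),st[i,4]) for i in range(1,n) if 2<st[i,4]<150 and 180<ce[i][0]<330 and 150<ce[i][1]<330])
im=optics.read_camera('side');optics.read_camera('top')
for c in ('side','top'):
  for n in ['offcut_bar','offcut_disc','offcut_angle']: print(c,n,[(np.round(b['box']).tolist(),round(b['score'],2)) for b in nets.boxes_of(c,n)][:3])
plan([.545,.281,.02],down(np.radians(14.7)),-1,5)
E
```

```text
18.0833 [0.54043284 0.28258597 0.11424281] [ 0.06 -0.03 -0.05]
side [(array([229., 253.]), np.int32(139))]
top [(array([277., 242.]), np.int32(83))]
side offcut_bar []
side offcut_disc []
side offcut_angle [([231.0, 254.0, 240.0, 259.0], 0.45)]
top offcut_bar []
top offcut_disc [([268.0, 143.0, 280.0, 152.0], 0.33)]
top offcut_angle []
-0.032,0.038,0.938,0.001,-0.001,-0,-1
-0.032,0.038,0.938,0.001,-0.001,-0,-1
-0.032,0.038,0.938,0.001,-0.001,-0,-1
-0.032,0.039,0.938,0.001,-0.001,-0,-1
-0.031,0.039,0.938,0.001,-0.001,-0,-1

rows 5
```

Call:
step_arm:
  series: [-0.03,0.04,0.9,0,0,0,-1,-0.03,0.04,0.9,0,0,0,-1,-0.03,0.04,0.9,0,0,0,-1,-0.03,0.04,0.9,0,0,0,-1,-0.03,0.04,0.6,0,0,0,-1]

```text
time_s: 19.0
tcp_pos: [0.5447, 0.281, 0.028]
ee_rot: [0.611, 0.792, -0.0, -0.0]
wrist_force: [-1.2, 0.0, -2.6]
finger_gap: 0.0239
finger_force: 30.0
```

Call:
step_arm:
  series: [0,0,0.2,0,0,0,-1,0,0,0.15,0,0,0,-1,0,0,0.1,0,0,0,-1,0,0,0,0,0,0,-1,0,0,0,0,0,0,-1]

```text
time_s: 19.42
tcp_pos: [0.5455, 0.2815, 0.0217]
ee_rot: [0.611, 0.792, 0.001, 0.0]
wrist_force: [-0.4, 0.1, -2.4]
finger_gap: 0.0234
finger_force: 30.0
```

```bash
python3 - <<'E'
from h import *
s=monitor.observe();print(s['time_s'],s['tcp_pos'],s['wrist_force'])
t,sd=(277,242),(229,253)
print(onz('top',t,.006),onz('side',sd,.006),tri([ray('top',t),ray('side',sd)]))
E
```

```text
19.4167 [0.54550601 0.28145725 0.02168294] [-0.36731765  0.12035532 -2.36559622]
[ 0.4594664  -0.01758561  0.006     ] [ 0.45673698 -0.01791387  0.006     ] (array([ 0.45865966, -0.01708111,  0.00414739]), [0.9, 0.9])
```

Call:
step_arm:
  series: [0,0,0.2,0,0,0,-1,0,0,0.2,0,0,0,-1,0,0,0.2,0,0,0,-1,0,0,0.1,0,0,0,-1,0,0,0,0,0,0,-1]

```text
time_s: 19.83
tcp_pos: [0.5448, 0.2811, 0.0061]
ee_rot: [0.611, 0.792, -0.0, -0.0]
wrist_force: [-0.5, 0.4, -1.9]
finger_gap: 0.0238
finger_force: 30.0
```

Call:
step_arm:
  series: [0,0,0.04,0,0,0,-1,0,0,0.04,0,0,0,-1,0,0,0,0,0,0,-1,0,0,0,0,0,0,-1,0,0,0,0,0,0,-1]

```text
time_s: 20.25
tcp_pos: [0.5452, 0.2813, 0.0053]
ee_rot: [0.611, 0.792, 0.0, -0.0]
wrist_force: [0.9, 0.2, -3.5]
finger_gap: 0.0237
finger_force: 30.0
```

Call:
step_arm:
  series: [0,0,0.04,0,0,0,-1,0,0,0,0,0,0,-1,0,0,0,0,0,0,0.4,0,0,0,0,0,0,0.4,0,0,0,0,0,0,0.4]

```text
time_s: 20.67
tcp_pos: [0.5453, 0.2814, 0.0047]
ee_rot: [0.611, 0.792, 0.001, -0.0]
wrist_force: [0.5, 0.4, -0.6]
finger_gap: 0.0392
finger_force: 0.0
```

Call:
step_arm:
  series: [0,0,0,0,0,0,0.4,0,0,0,0,0,0,0.4,0,0,0,0,0,0,0.4,0,0,0,0,0,0,0.4,0,0,-0.3,0,0,0,0.4]

```text
time_s: 21.08
tcp_pos: [0.5446, 0.281, 0.0096]
ee_rot: [0.611, 0.792, -0.0, -0.0]
wrist_force: [-0.3, 0.1, 0.3]
finger_gap: 0.0645
finger_force: 0.0
```

Call:
step_arm:
  series: [0,0,-0.9,0,0,0,1,0,0,-0.9,0,0,0,1,0,0,-0.9,0,0,0,1,0,0,-0.9,0,0,0,1,0,0,-0.9,0,0,0,1]

```text
time_s: 21.5
tcp_pos: [0.5451, 0.2812, 0.1019]
ee_rot: [0.611, 0.792, 0.001, -0.0]
wrist_force: [0.6, 0.4, 0.4]
finger_gap: 0.0917
finger_force: 0.0
```

```bash
python3 - <<'E'
from h import *
s=monitor.observe();print(s['time_s'],s['tcp_pos'],s['finger_gap'],s['wrist_force'])
for c in ('side','top'):
  optics.read_camera(c)
  print(c,[(np.round(b['box']).tolist(),round(b['score'],2)) for b in nets.boxes_of(c,'scraper')])
im=cv2.imread('pics/side0.png')
# gauge & stand from w4 (wrist) and the two fixed cameras
plan([.54,-.20,.24],down(0),1,30)
E
```

```text
21.5 [0.5450881  0.281192   0.10187268] 0.09171412805808281 [0.64699949 0.38241765 0.36273692]
side [([166.0, 168.0, 200.0, 197.0], 0.92), ([185.0, 145.0, 208.0, 174.0], 0.81), ([128.0, 179.0, 156.0, 209.0], 0.74), ([216.0, 161.0, 230.0, 191.0], 0.7), ([164.0, 204.0, 197.0, 230.0], 0.69)]
top [([159.0, 250.0, 170.0, 262.0], 0.68), ([182.0, 163.0, 212.0, 193.0], 0.67), ([208.0, 229.0, 232.0, 263.0], 0.65), ([175.0, 210.0, 196.0, 222.0], 0.6)]
-0.773,-0.212,-0.233,0,-0,0.098,1
-0.775,-0.205,-0.233,0,-0,0.098,1
-0.777,-0.198,-0.233,0,-0,0.098,1
-0.779,-0.192,-0.233,0,-0,0.098,1
-0.78,-0.185,-0.233,0,-0,0.098,1

-0.782,-0.178,-0.233,0,-0,0.098,1
-0.783,-0.172,-0.233,0,-0,0.098,1
-0.785,-0.165,-0.233,0,-0,0.098,1
-0.786,-0.158,-0.233,0,-0,0.098,1
-0.787,-0.152,-0.233,0,-0,0.098,1

-0.789,-0.145,-0.233,0,-0,0.098,1
-0.79,-0.138,-0.233,0,-0,0.098,1
-0.791,-0.131,-0.233,0,-0,0.098,1
-0.792,-0.125,-0.233,0,-0,0.098,1
-0.793,-0.118,-0.233,0,-0,0.098,1

-0.794,-0.111,-0.233,0,-0,0.098,1
-0.795,-0.104,-0.233,0,-0,0.098,1
-0.796,-0.097,-0.233,0,-0,0.098,1
-0.797,-0.091,-0.233,0,-0,0.098,1
-0.798,-0.084,-0.233,0,-0,0.098,1

-0.798,-0.077,-0.233,0,-0,0.098,1
-0.799,-0.07,-0.233,0,-0,0.098,1
-0.8,-0.063,-0.233,0,-0,0.098,1
-0.8,-0.057,-0.233,0,-0,0.098,1
-0.8,-0.05,-0.233,0,-0,0.098,1

-0.801,-0.043,-0.233,0,-0,0.098,1
-0.801,-0.036,-0.233,0,-0,0.098,1
-0.802,-0.029,-0.233,0,-0,0.098,1
-0.802,-0.022,-0.233,0,-0,0.098,1
-0.802,-0.016,-0.233,0,-0,0.098,1

rows 30
```

Call:
step_arm:
  series: [-0.9,-0.24,-0.3,0,0,0.1,1,-0.9,-0.24,-0.3,0,0,0.1,1,-0.9,-0.23,-0.3,0,0,0.1,1,-0.9,-0.22,-0.3,0,0,0.1,1,-0.9,-0.21,-0.3,0,0,0.1,1]

```text
time_s: 22.12
tcp_pos: [0.5436, 0.1874, 0.1291]
ee_rot: [0.628, 0.778, -0.0, -0.001]
wrist_force: [0.8, 0.1, -0.6]
finger_gap: 0.0932
finger_force: 0.0
```

Call:
step_arm:
  series: [-0.9,-0.2,-0.3,0,0,0.1,1,-0.9,-0.2,-0.3,0,0,0.1,1,-0.9,-0.19,-0.3,0,0,0.1,1,-0.9,-0.18,-0.3,0,0,0.1,1,-0.9,-0.17,-0.3,0,0,0.1,1]

```text
time_s: 22.53
tcp_pos: [0.5427, 0.0954, 0.1591]
ee_rot: [0.645, 0.764, -0.0, -0.001]
wrist_force: [0.4, -0.9, -0.1]
finger_gap: 0.0927
finger_force: 0.0
```

Call:
step_arm:
  series: [-0.91,-0.17,-0.2,0,0,0.1,1,-0.91,-0.16,-0.2,0,0,0.1,1,-0.91,-0.15,-0.2,0,0,0.1,1,-0.91,-0.14,-0.2,0,0,0.1,1,-0.91,-0.14,-0.2,0,0,0.1,1]

```text
time_s: 22.95
tcp_pos: [0.5415, 0.0032, 0.1789]
ee_rot: [0.662, 0.75, -0.0, -0.001]
wrist_force: [-0.1, 0.0, 0.5]
finger_gap: 0.0926
finger_force: 0.0
```

Call:
step_arm:
  series: [-0.91,-0.13,0,0,0,0.1,1,-0.91,-0.12,0,0,0,0.1,1,-0.91,-0.11,0,0,0,0.1,1,-0.92,-0.1,0,0,0,0.1,1,-0.92,-0.1,0,0,0,0.1,1]

```text
time_s: 23.37
tcp_pos: [0.5403, -0.0888, 0.1787]
ee_rot: [0.678, 0.735, -0.0, -0.001]
wrist_force: [-0.2, 0.6, -0.3]
finger_gap: 0.0927
finger_force: 0.0
```

Call:
step_arm:
  series: [-0.92,-0.09,0,0,0,0.1,1,-0.92,-0.08,0,0,0,0.1,1,-0.92,-0.07,0,0,0,0.1,1,-0.92,-0.07,0,0,0,0.1,1,-0.92,-0.06,0,0,0,0.1,1]

```text
time_s: 23.78
tcp_pos: [0.5388, -0.1811, 0.1785]
ee_rot: [0.694, 0.72, -0.0, -0.001]
wrist_force: [0.1, 1.1, -0.9]
finger_gap: 0.093
finger_force: 0.0
```

Call:
step_arm:
  series: [-0.92,-0.05,0,0,0,0.1,1,-0.92,-0.04,0,0,0,0.1,1,-0.92,-0.03,0,0,0,0.1,1,-0.9,-0.03,0,0,0,0.1,1,-0.6,-0.02,0,0,0,0.1,1]

```text
time_s: 24.2
tcp_pos: [0.5373, -0.2668, 0.1784]
ee_rot: [0.709, 0.705, -0.0, -0.001]
wrist_force: [-0.5, 1.2, 0.5]
finger_gap: 0.0929
finger_force: 0.0
```

Call:
step_arm:
  series: [0,0,0,0,0,0,1,0,0,0,0,0,0,1,0,0,0,0,0,0,1,0,0,0,0,0,0,1,0,0,0,0,0,0,1]

```text
time_s: 24.62
tcp_pos: [0.5379, -0.2648, 0.1801]
ee_rot: [0.709, 0.706, 0.0, -0.0]
wrist_force: [0.6, -0.6, 0.8]
finger_gap: 0.093
finger_force: 0.0
```

```bash
python3 - <<'E'
from h import *
s=monitor.observe();print(s['time_s'],s['tcp_pos'],s['ee_rot'],s['finger_gap'])
k=optics.calibration('wrist'); im=optics.read_camera('wrist'); cv2.imwrite('pics/w8.png',im); np.savez('w8.npz',**k)
for n in ('stand','gauge'): print(n,[(np.round(b['box']).tolist(),round(b['score'],2)) for b in nets.boxes_of('wrist',n)])
c=cv2.resize(im[60:290,150:360],(525,575),interpolation=2)
sd=cv2.imread('pics/side7.png'); tp=cv2.imread('pics/top7.png')
e=cv2.resize(sd[195:270,215:295],(275,258),interpolation=2); e2=cv2.resize(tp[175:255,250:330],(275,275),interpolation=2)
o=np.zeros((575,800,3),np.uint8); o[:,:525]=c; o[:258,525:]=e; o[300:,525:]=e2; cv2.imwrite('pics/w8c.png',o)
E
```

```text
24.6167 [ 0.53789436 -0.26483305  0.18009551] [ 7.08693050e-01  7.05516802e-01  4.41847818e-04 -8.47510932e-05] 0.09300158783480418
stand [([218.0, 131.0, 282.0, 204.0], 0.8)]
gauge [([239.0, 155.0, 263.0, 205.0], 0.58)]
```

View pics/w8c.png

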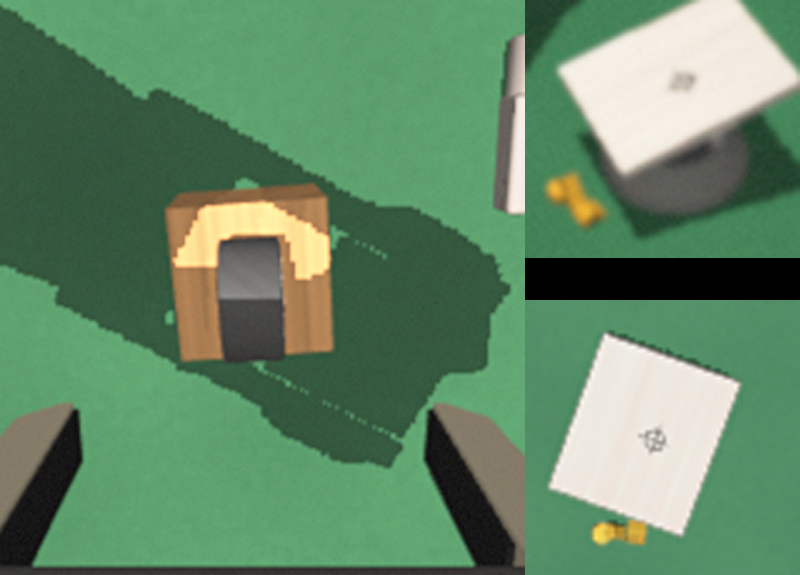

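```bash
python3 - <<'E'
from h import *
K=dict(np.load('w8.npz'))
f=lambda p,z: onz('wrist',(p[0]/2.5+150,p[1]/2.5+60),z,K)
C=np.array([f(p,.065) for p in ((167,210),(327,195),(333,350),(180,362))]); print(C.round(4).tolist(),C.mean(0),[np.linalg.norm(C[i]-C[i-1]).round(4) for i in range(4)])
for z in (.06,.07): print(z,[np.linalg.norm(f(a,z)-f(b,z)).round(4) for a,b in (((167,210),(327,195)),((333,350),(180,362)))])
d=(C[1]-C[0])+(C[2]-C[3]); print('stand yaw',np.degrees(np.arctan2(d[1],d[0])))
a,b=f((249,242),.09),f((252,357),.108); print('gauge ends',a,b,np.degrees(np.arctan2(*(a-b)[[1,0]])))
for p in ((218,300),(282,300)): print(f(p,.12))
G=C.mean(0)
def out(yaw):
    P=[]
    for t in np.linspace(0,2*np.pi,60):
        for sx in (-.013,.013):
            q=R.from_euler('z',yaw).apply([sx,.027*np.cos(t),0]); P.append(proj('wrist',G+q+[0,0,.033+.027*np.sin(t)],K))
    P=(np.array(P)-[150,60])*2.5; h=cv2.convexHull(P.astype(np.float32))[:,0]; 
    r=lambda y:[np.interp(0,[0],[0])]
    return P.min(0).round(),P.max(0).round(),h
im=cv2.imread('pics/w8.png'); 
for y in (-10,-5,0,5,10):
    mn,mx,h=out(np.radians(y)); 
    # mid column at rows 260 and 340
    res=[]
    m=np.zeros((575,525),np.uint8); cv2.fillConvexPoly(m,h.astype(int),255)
    for r in (255,300,340): x=np.where(m[r])[0]; res.append((int(x.min()),int(x.max())))
    print(y,mn,mx,res)
E
```

```text
[[0.4992, -0.2243, 0.065], [0.5731, -0.2178, 0.065], [0.5781, -0.2934, 0.065], [0.5025, -0.2993, 0.065]] [ 0.53823033 -0.25871186  0.065     ] [np.float64(0.0751), np.float64(0.0741), np.float64(0.0758), np.float64(0.0759)]
0.06 [np.float64(0.0753), np.float64(0.0771)]
0.07 [np.float64(0.073), np.float64(0.0747)]
stand yaw 4.729519813085088
gauge ends [ 0.53721222 -0.23484043  0.09      ] [ 0.53825825 -0.28111007  0.108     ] 91.29509107963246
[ 0.52489106 -0.25252946  0.12      ]
[ 0.55033904 -0.25266671  0.12      ]
-10 [212. 233.] [293. 367.] [(228, 293), (220, 288), (214, 280)]
-5 [216. 235.] [289. 365.] [(223, 288), (219, 286), (216, 282)]
0 [218. 237.] [285. 363.] [(218, 283), (218, 284), (219, 284)]
5 [214. 235.] [287. 365.] [(214, 279), (216, 283), (221, 286)]
10 [209. 233.] [292. 367.] [(209, 274), (214, 282), (222, 289)]
```

Call:
step_arm:
  series: [0.1,0.01,0.75,0,0,-0.1,1,0.1,0,0.75,0,0,-0.1,1,0.1,0,0.75,0,0,0,1,0,0,0.75,0,0,0,1,0,0,0.75,0,0,0,1]

```text
time_s: 25.18
tcp_pos: [0.5376, -0.2591, 0.1027]
ee_rot: [0.703, 0.711, 0.0, -0.001]
wrist_force: [1.4, 0.6, 0.5]
finger_gap: 0.0929
finger_force: 0.0
```

Call:
step_arm:
  series: [0,0,0.75,0,0,0,1,0,0,0.75,0,0,0,1,0,0,0.5,0,0,0,1,0,0,0.3,0,0,0,1,0,0,0.2,0,0,0,-1]

```text
time_s: 25.6
tcp_pos: [0.5378, -0.2594, 0.054]
ee_rot: [0.703, 0.711, 0.0, -0.001]
wrist_force: [0.5, 1.0, 0.1]
finger_gap: 0.0902
finger_force: 0.0
```

```bash
python3 - <<'E'
from h import *
s=monitor.observe();print(s['time_s'],s['tcp_pos'],s['ee_rot'],s['wrist_force'])
a=optics.read_camera('side');cv2.imwrite('pics/s9.png',a)
E
```

```text
25.6 [ 0.53777641 -0.25935604  0.05397411] [ 7.02839940e-01  7.11347746e-01  2.74056047e-04 -5.73764277e-04] [0.511703   0.9657587  0.14418264]
```

Now close.

Call:
step_arm:
  series: [0,0,0,0,0,0,-1,0,0,0,0,0,0,-1,0,0,0,0,0,0,-1,0,0,0,0,0,0,-1,0,0,0,0,0,0,-1]

```text
time_s: 26.07
tcp_pos: [0.5382, -0.2596, 0.0555]
ee_rot: [0.703, 0.711, 0.0, 0.0]
wrist_force: [-0.4, -0.2, 0.3]
finger_gap: 0.0538
finger_force: 0.0
```

Call:
step_arm:
  series: [0,0,0,0,0,0,-1,0,0,0,0,0,0,-1,0,0,0,0,0,0,-1,0,0,0,0,0,0,-1,0,0,0,0,0,0,-1]

```text
time_s: 26.48
tcp_pos: [0.538, -0.2594, 0.055]
ee_rot: [0.703, 0.711, 0.0, -0.0]
wrist_force: [0.4, 0.9, -0.4]
finger_gap: 0.026
finger_force: 29.8
```

Call:
step_arm:
  series: [0,0,0,0,0,0,-1,0,0,0,0,0,0,-1,0,0,0,0,0,0,-1,0,0,0,0,0,0,-1,0,0,0,0,0,0,-1]

```text
time_s: 26.9
tcp_pos: [0.538, -0.2594, 0.055]
ee_rot: [0.703, 0.711, 0.0, -0.0]
wrist_force: [-1.2, 0.9, 1.0]
finger_gap: 0.0257
finger_force: 29.8
```

```bash
python3 - <<'E'
from h import *
s=monitor.observe();print(s['time_s'],s['tcp_pos'],s['ee_rot'],s['wrist_force'],s['finger_gap'],s['finger_force'])
E
```

```text
26.9 [ 0.53800856 -0.25943815  0.05502861] [ 7.02810537e-01  7.11376954e-01  3.97514371e-04 -1.44623526e-04] [-1.24596867  0.87638239  0.97852814] 0.02573415990008118 29.81330305337906
```

Call:
step_arm:
  series: [0,0,-0.7,0,0,0,-1,0,0,-0.95,0,0,0,-1,0,0,-0.95,0,0,0,-1,0,0,-0.95,0,0,0,-1,0,0,-0.95,0,0,0,-1]

```text
time_s: 27.32
tcp_pos: [0.5379, -0.2595, 0.147]
ee_rot: [0.703, 0.711, 0.0, 0.0]
wrist_force: [-0.6, -0.4, -1.9]
finger_gap: 0.0258
finger_force: 29.8
```

```bash
python3 - <<'E'
from h import *
s=monitor.observe();print(s['time_s'],s['tcp_pos'],s['wrist_force'],s['finger_gap'])
n=RP.as_matrix()[:,2]
def pp(c,px):
    o,d=ray(c,px); return plm(o+d*((CP-o)@n)/(d@n)).round(1)
T,S=cv2.imread('pics/top7.png'),cv2.imread('pics/side7.png')
for c,im,px in (('top',T,(287.5,215.7)),('side',S,(260.7,218.9))):
    g=255-cv2.cvtColor(im,cv2.COLOR_BGR2GRAY).astype(float); x,y=map(int,px); w=g[y-8:y+10,x-8:x+10]; w=np.clip(w-np.median(w)-15,0,None)
    yy,xx=np.mgrid[y-8:y+10,x-8:x+10]; q=((w*xx).sum()/w.sum(),(w*yy).sum()/w.sum()); print(c,np.round(q,2),pp(c,px),pp(c,q))
# side corners check
im=optics.read_camera('side');cv2.imwrite('pics/s10.png',im)
plan(pl(0,-10.6,80)-RT.apply([.0007,0,0]),RT,-1,20,vmax=.8)
E
```

```text
27.3167 [ 0.53792898 -0.25948325  0.1469858 ] [-0.63781852 -0.3542813  -1.93511756] 0.02583585810035461
top [287.23 215.31] [ -1.1 -11.7   0. ] [ -0.3 -10.6  -0. ]
side [260.68 218.22] [ -1.6 -12.8  -0. ] [ -0.7 -10.7  -0. ]
0.557,-0.04,-0.029,-0.145,-0.028,0.214,-1
0.556,-0.05,-0.031,-0.145,-0.028,0.214,-1
0.555,-0.06,-0.033,-0.145,-0.028,0.214,-1
0.554,-0.07,-0.035,-0.145,-0.028,0.214,-1
0.552,-0.08,-0.037,-0.145,-0.028,0.214,-1

0.55,-0.09,-0.04,-0.145,-0.028,0.214,-1
0.549,-0.099,-0.042,-0.145,-0.028,0.214,-1
0.547,-0.109,-0.045,-0.145,-0.028,0.214,-1
0.544,-0.119,-0.048,-0.145,-0.028,0.214,-1
0.542,-0.128,-0.05,-0.145,-0.028,0.214,-1

0.539,-0.138,-0.053,-0.145,-0.028,0.214,-1
0.537,-0.147,-0.056,-0.145,-0.028,0.214,-1
0.534,-0.156,-0.06,-0.145,-0.028,0.214,-1
0.53,-0.165,-0.063,-0.145,-0.028,0.214,-1
0.527,-0.174,-0.066,-0.145,-0.028,0.214,-1

0.524,-0.183,-0.07,-0.145,-0.028,0.214,-1
0.52,-0.192,-0.074,-0.145,-0.028,0.214,-1
0.516,-0.201,-0.077,-0.145,-0.028,0.214,-1
0.512,-0.209,-0.081,-0.145,-0.028,0.214,-1
0.508,-0.218,-0.085,-0.145,-0.028,0.214,-1

rows 20
```

Call:
step_arm:
  series: [0.56,-0.04,-0.1,-0.145,-0.028,0.214,-1,0.56,-0.05,-0.1,-0.145,-0.028,0.214,-1,0.56,-0.06,-0.1,-0.145,-0.028,0.214,-1,0.55,-0.07,-0.1,-0.145,-0.028,0.214,-1,0.55,-0.08,-0.1,-0.145,-0.028,0.214,-1]

```text
time_s: 27.78
tcp_pos: [0.533, -0.2032, 0.155]
ee_rot: [0.735, 0.677, 0.019, 0.027]
wrist_force: [0.4, 0.2, -1.5]
finger_gap: 0.0259
finger_force: 29.8
```

Call:
step_arm:
  series: [0.55,-0.09,-0.04,-0.145,-0.028,0.214,-1,0.55,-0.1,-0.04,-0.145,-0.028,0.214,-1,0.55,-0.11,-0.04,-0.145,-0.028,0.214,-1,0.54,-0.12,-0.05,-0.145,-0.028,0.214,-1,0.54,-0.13,-0.05,-0.145,-0.028,0.214,-1]

```text
time_s: 28.2
tcp_pos: [0.5282, -0.1476, 0.1578]
ee_rot: [0.765, 0.641, 0.037, 0.053]
wrist_force: [-0.8, -0.2, -1.5]
finger_gap: 0.0262
finger_force: 29.8
```

Call:
step_arm:
  series: [0.54,-0.14,-0.05,-0.145,-0.028,0.214,-1,0.54,-0.15,-0.06,-0.145,-0.028,0.214,-1,0.53,-0.16,-0.06,-0.145,-0.028,0.214,-1,0.53,-0.17,-0.06,-0.145,-0.028,0.214,-1,0.53,-0.17,-0.07,-0.145,-0.028,0.214,-1]

```text
time_s: 28.62
tcp_pos: [0.5233, -0.0918, 0.1607]
ee_rot: [0.792, 0.603, 0.055, 0.079]
wrist_force: [0.1, -0.4, -1.4]
finger_gap: 0.0258
finger_force: 29.8
```

Call:
step_arm:
  series: [0.52,-0.18,-0.03,-0.145,-0.028,0.214,-1,0.52,-0.19,-0.03,-0.145,-0.028,0.214,-1,0.52,-0.2,-0.03,-0.145,-0.028,0.214,-1,0.51,-0.21,-0.03,-0.145,-0.028,0.214,-1,0.51,-0.22,-0.03,-0.145,-0.028,0.214,-1]

```text
time_s: 29.03
tcp_pos: [0.5197, -0.0365, 0.159]
ee_rot: [0.817, 0.563, 0.073, 0.105]
wrist_force: [0.3, -0.7, -2.8]
finger_gap: 0.0258
finger_force: 29.8
```

Call:
step_arm:
  series: [0,0,0,0,0,0,-1,0,0,0,0,0,0,-1,0,0,0,0,0,0,-1,0,0,0,0,0,0,-1,0,0,0,0,0,0,-1]

```text
time_s: 29.45
tcp_pos: [0.5199, -0.0376, 0.1586]
ee_rot: [0.817, 0.563, 0.072, 0.105]
wrist_force: [-0.2, -0.3, -1.9]
finger_gap: 0.0259
finger_force: 29.8
```

```bash
python3 - <<'E'
from h import *
s=monitor.observe();Rn=R.from_quat(s['ee_rot']);print(s['time_s'],plm(s['tcp_pos']).round(2),np.degrees((Rn.inv()*RT).as_rotvec()).round(2),s['wrist_force'],s['finger_gap'])
tip=s['tcp_pos']+Rn.apply([.0007,0,.045]); print('tip plate',plm(tip).round(2))
im=optics.read_camera('side');cv2.imwrite('pics/s11.png',im); print('tip px',proj('side',tip),'origin px',proj('side',s['tcp_pos']+Rn.apply([.0007,0,-.01])))
x,y=proj('side',tip); print(cv2.cvtColor(im,cv2.COLOR_BGR2GRAY)[int(y)-14:int(y)+6,int(x)-7:int(x)+9])
E
```

```text
29.45 [ -1.18 -11.53  76.53] [-0.33  0.02 -0.07] [-0.21776501 -0.31881904 -1.87885988] 0.025920465412068362
tip plate [ -1.44 -10.85  31.54]
tip px [257.53945931 209.34430303] origin px [252.28939402 192.51421199]
[[ 91  97 104 109 109 115 114 114 115 112 120 135 151 173 194 217]
 [107 110 110 114 112 112 112 116 121 134 148 172 196 217 230 237]
 [109 109 108 109 108 110 116 130 149 171 197 218 228 236 240 242]
 [106 108 109 112 110 112 129 164 197 218 231 237 239 242 242 242]
 [108 109 110 106 109 118 149 200 228 237 240 243 242 241 242 242]
 [117 118 116 110 108 119 159 216 237 242 242 243 243 243 243 242]
 [146 150 139 118 114 116 157 213 236 243 243 243 243 243 244 244]
 [199 203 180 144 122 123 156 211 234 242 243 244 243 243 244 244]
 [233 234 220 182 144 134 164 217 238 242 245 244 244 244 244 243]
 [242 242 235 217 176 147 171 219 239 243 243 245 244 244 243 243]
 [244 245 243 233 204 158 162 209 235 243 244 244 244 243 242 242]
 [242 244 243 239 220 176 154 192 230 242 243 243 243 242 242 241]
 [234 242 243 242 232 195 156 178 223 241 242 242 241 240 238 235]
 [221 238 243 245 237 211 165 171 216 235 240 238 234 227 223 219]
 [213 236 243 244 240 224 188 177 202 224 230 221 207 192 186 178]
 [201 228 240 241 242 234 219 195 191 201 197 184 165 153 149 145]
 [177 202 222 231 236 234 223 199 172 158 158 146 141 138 138 136]
 [149 162 182 200 211 213 202 177 150 141 137 135 135 131 136 137]
 [138 138 146 156 165 162 159 149 138 136 135 136 134 137 137 143]
 [135 132 134 135 137 138 135 132 134 133 132 131 131 132 134 138]]
```

Call:
step_arm:
  series: [0.01,0.045,0.3,-0.066,0,-0.01,-1,0,0,0.35,0,0,0,-1,0,0,0.3,0,0,0,-1,0,0,0.2,0,0,0,-1,0,0,0.1,0,0,0,-1]

```text
time_s: 29.92
tcp_pos: [0.5266, -0.0396, 0.1335]
ee_rot: [0.816, 0.563, 0.074, 0.107]
wrist_force: [-0.5, 0.7, -1.4]
finger_gap: 0.026
finger_force: 29.8
```

Call:
step_arm:
  series: [0,0,0,0,0,0,-1,0,0,0,0,0,0,-1,0,0,0,0,0,0,-1,0,0,0,0,0,0,-1,0,0,0,0,0,0,-1]

```text
time_s: 30.33
tcp_pos: [0.5269, -0.0395, 0.135]
ee_rot: [0.816, 0.563, 0.074, 0.108]
wrist_force: [-0.1, -0.1, -2.5]
finger_gap: 0.0259
finger_force: 29.8
```

```bash
cat > st.py <<'E'
from h import *
s=monitor.observe();Rn=R.from_quat(s['ee_rot'])
tip=s['tcp_pos']+Rn.apply([.0007,0,.045])
F=s['wrist_force']; n=RP.as_matrix()[:,2]
print(s['time_s'],'tip',plm(tip).round(2),'rot',np.degrees((Rn.inv()*RT).as_rotvec()).round(2),'F',F.round(2),'plate axes',RP.inv().apply(F-[0,0,-1.9]).round(2),s['finger_gap'])
E
python3 st.py
```

```text
30.3333 tip [ -0.37 -10.07   6.86] rot [0.04 0.   0.01] F [-0.13 -0.08 -2.48] plate axes [-0.24 -0.13 -0.54] 0.02591262633958887
```

Call:
step_arm:
  series: [-0.025,0,0.1,0,0,0,-1,0,0,0.1,0,0,0,-1,0,0,0.05,0,0,0,-1,0,0,0,0,0,0,-1,0,0,0,0,0,0,-1]

```text
time_s: 30.75
tcp_pos: [0.5278, -0.0404, 0.1297]
ee_rot: [0.816, 0.563, 0.074, 0.108]
wrist_force: [-0.2, 0.3, -1.6]
finger_gap: 0.0258
finger_force: 29.8
```

Call:
step_arm:
  series: [0,0,0.05,0,0,0,-1,0,0,0.05,0,0,0,-1,0,0,0,0,0,0,-1,0,0,0,0,0,0,-1,0,0,0,0,0,0,-1]

```text
time_s: 31.17
tcp_pos: [0.5284, -0.0406, 0.1281]
ee_rot: [0.816, 0.563, 0.074, 0.108]
wrist_force: [-0.6, 1.0, -0.9]
finger_gap: 0.0257
finger_force: 29.8
```

```bash
python3 st.py
```

```text
31.1667 tip [ -0.42 -10.6   -0.26] rot [0.03 0.01 0.01] F [-0.55  1.02 -0.92] plate axes [-0.6   0.76  1.17] 0.02571435606534141
```

Call:
step_arm:
  series: [0,0,0.05,0,0,0,-1,0,0,0.05,0,0,0,-1,0,0,0.05,0,0,0,-1,0,0,0.05,0,0,0,-1,0,0,0.02,0,0,0,-1]

```text
time_s: 31.58
tcp_pos: [0.5295, -0.041, 0.1237]
ee_rot: [0.816, 0.563, 0.074, 0.108]
wrist_force: [-1.8, 0.3, 1.6]
finger_gap: 0.0255
finger_force: 29.8
```

Call:
step_arm:
  series: [0,0,0,0,0,0,-1,0,0,0,0,0,0,-1,0,0,0,0,0,0,-1,0,0,0,0,0,0,-1,0,0,0,0,0,0,-1]

```text
time_s: 32.0
tcp_pos: [0.5294, -0.041, 0.1238]
ee_rot: [0.816, 0.563, 0.074, 0.108]
wrist_force: [-1.0, 0.3, 1.8]
finger_gap: 0.0258
finger_force: 29.8
```

```bash
python3 st.py; python3 - <<'E'
from h import *
F=[]
for i in range(10):
    optics.read_camera('side' if i else 'top'); F.append(monitor.observe()['wrist_force'])
print(RP.inv().apply(np.mean(F,0)-[0,0,-1.9]).round(2),np.std(F,0).round(2))
E
```

```text
32.0 tip [ -0.46 -10.6   -4.73] rot [0.02 0.01 0.01] F [-1.    0.31  1.85] plate axes [-0.04 -0.07  3.89] 0.025772580904771986
[0.29 0.27 4.2 ] [0.58 0.46 0.31]
```

```bash
python3 -c "
from h import *
print(workorder.hand_in())"
```

```text
the job is handed in; nothing more can be done
None
```

The job is handed in: the three offcuts are swept onto the bench, the scraper block stands back at its starting spot, and the gauge is held square on the cross at about 4.2 N (half-way in). One early touch of the block on the plate briefly read about 50 N at the wrist, and I don't have the judge's verdict.

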